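# Assemble the keyed drive pulley on its spindle

### The job

Assemble the drive spindle on the stand: take the loose key out of its rack and drop it upright, fully home, into the slot of the thick seat, then slide the pulley down over it, hub up and keyway lined up with the key, until it rests on the shoulder. Then thread every spacer ring that is there onto the thin shaft, the widest first and each narrower one on top, and close the stack with the tall collar. Leave the little bottle, the vial and the puck nearby where they are.

Things in the scene. Friction and masses are not known exactly. Their poses are not given: they have to be found in the camera images.
- spindle_stand: fixed stand with an upright steel spindle. Origin: on the spindle axis, at the centre of the underside of its 100 x 100 x 12 mm grey base plate; +z along the spindle (up), +x from the axis to the side of the key slot. Heights above the table: base plate to 12 mm, shoulder disc (68 mm diameter) to 22, thick seat (40 mm diameter) to 58, thin shaft (18 mm diameter, top 5 mm tapered) to 119
- key_home (a point): centre of the key pocket's floor, 14 mm above the table: the key's lower end belongs here (+-1 mm of play). Slot 12 mm wide (along the stand's y), cut 8.5 mm deep into the seat's side, open upward and outward; at its foot it goes 8 mm down into the shoulder as a closed pocket, 16 mm (x) by 12 mm (y). A key that is home stands 16 mm above the seat
- shoulder (a point): on the spindle axis, level with the shoulder's top (22 mm above the table): the pulley's underside rests here when home; its hub top, on which the first ring lies, is then 54 mm higher
- key_rack: fixed black block 70 x 70 x 40 mm with one upright pocket in its middle, 16 mm (x) by 12 mm (y), 26 mm deep, in which the key stands at the start. Origin: centre of its underside
- drive_key: loose steel key, bar 14 mm (x) by 10 mm (y) by 60 mm (z, long axis, upright), edges of both ends chamfered 2 to 3 mm; stands in the rack with 34 mm above it. Same shape after a half turn about z. Origin: centre of its lower end
- pulley: loose aluminium belt pulley, 0.4 kg, standing hub up on the table: grooved rim 92 mm diameter from 0 to 18 mm height, round hub 64 mm diameter from 18 to 54 mm height. Through bore 42.5 mm; keyway 14.5 mm wide through the whole height on its +x side, out to 28.5 mm from the axis; a dark dot on the rim marks the keyway side. Origin: centre of its underside, z up along the axis, +x towards the keyway
- ring_68: flat steel spacer ring, 68 mm outside diameter, 8 mm thick, round bore 22 mm; lies flat on the table at the start; may be absent. Origin: centre of its underside, z up along its axis
- ring_62: flat steel spacer ring, 62 mm outside diameter, 8 mm thick, round bore 22 mm; lies flat on the table at the start; may be absent. Origin: centre of its underside, z up along its axis
- ring_56: flat steel spacer ring, 56 mm outside diameter, 8 mm thick, round bore 22 mm; lies flat on the table at the start; may be absent. Origin: centre of its underside, z up along its axis
- ring_50: flat steel spacer ring, 50 mm outside diameter, 8 mm thick, round bore 22 mm; lies flat on the table at the start; may be absent. Origin: centre of its underside, z up along its axis
- collar: steel retaining collar, 46 mm outside diameter, 20 mm tall, round bore 22 mm, lies flat on the table at the start; always there. Origin: centre of its underside, z up along its axis
- drop_bottle: small white bottle with blue cap, 33 mm diameter, 64 mm tall; leave alone. Origin: centre of its underside
- block_puck: metal puck with four resin stubs, 36 mm diameter, 22 mm tall; leave alone. Origin: centre of its underside
- stain_vial: small amber vial with black cap, 25 mm diameter, 48 mm tall; leave alone. Origin: centre of its underside
There are look-alikes about, which are no part of the job. What is shaped like the collar but pink is not meant.

How it is judged:
By the outcome, as a careful person would: the job done as asked, in the order asked, and still so for the second after the job is handed in, with the robot touching nothing.
Of ring_68, ring_62, ring_56, ring_50 only 2 to 4 are there at a start; the rules pass over those that are not, and their reading is None.
At some moment in a run one of ring_68, ring_62, ring_56, ring_50, collar may be knocked a few centimetres aside while the robot is not near it.
It also fails if it takes over 210 s, if anything falls off the work surface, if the arm or the gripper's body presses on something with over 40 N, if the wrist force passes 120 N, or if a joint passes its speed limit or range.

### The arm

A 6-joint arm with a two-finger parallel gripper is mounted at the origin on a cart in front of the work surface, level with it; the furniture and walls round the work are solid. World frame = base frame: x ahead of the robot, y to its left, z up, the work surface at z = 0. Lengths are in m, angles in degrees, forces in N, time in s.
With the tool pointing down it reaches from about 0.35 to 0.975 m from the base axis. Payload 4.9 kg.
Tool frame: the origin (TCP) lies at the very end of the fingers, on their centre line; the grasp point (between the pads) lies 19 mm behind it; z points along the fingers, y is the line along which they close (so a half turn about z gives the same grasp; the last joint's range is limited). The gripper opens to 85 mm and grips with 20 to 120 N. Pads are 22 mm wide; open, the fingers measure 114 mm over their backs; the gripper's body (76 mm by 85 mm) begins 54 mm behind the grasp point. The pads swing forward as they close: fully open they stand 13 mm farther back than shut.
Start: joints at [58.785, 3.019, 92.412, -0, 84.569, -6.818], TCP at [0.258, 0.569, 0.231] pointing down, gripper open.
Joint ranges: [-172.51, 172.51], [-57.92, 126.97], [3.15, 148.05], [-58.71, 238.71], [5.1, 150.11], [-179.66, 179.66]. Speed limits (degrees/s): [147.25, 147.25, 180, 180, 180, 180].

### API

Orientations are given as [roll, pitch, yaw] about the fixed x, y, z axes, in that order (R = Rz(yaw) Ry(pitch) Rx(roll)).
In Python, from station import sensors, viewer, close_job gives the robot as it stands.
- The arm moves only by the tool play_rows, never from a script. Its argument "targets" is a list of rows, each an object of numbers: "dx", "dy", "dz": the shift along the tool's x, y, z in cm; "roll": the turn about the tool's z in degrees. A call has 1 to 8 rows; each row is the pose to reach, as a shift and turn from the pose commanded when the call began, along the tool's axes at that moment; what a row does not reach only later rows make up. A row lasts 1/8 s, in which the tool goes at most 62.5 mm and 10.7 degrees, less where a joint would pass 70% of its speed; a pose out of reach is approached as far as the arm can. A call with a gripper value outside its range is refused whole. "claw" is the closure in counts, from 0 (fully open) to 255 (shut), set as the call begins (left out, the last holds). The fingers move at their own pace and stop on an object; "newtons" is the grip in N (left out, the last holds). Time passes only in rows, so rows that repeat a pose let the fingers close. It gives the time, the measured TCP pose, the force, the opening and the grip force at its end, in the units of the state.
- sensors.observe(): the state, without advancing time (a new reading comes with each control period).
- viewer.get_image(name): name is "scene" or "top"; returns (picture, depth): 400x640x3 uint8, red, green, blue; 400x640 float32, m along the optical axis (not along the pixel's ray), 0 where there is no reading.
- viewer.camera_model(name): a dict with "vertical_fov" (degrees; the focal length in pixels is half the picture's height over the tangent of half this angle, whatever the lens; pixels are square), "cx", "cy" (the principal point, pixels), "extrinsics" (4x4, takes a point from camera to world coordinates). Camera axes: x right, y down, z forward; pixel columns grow to the right and rows downward; lengths in m; the calibration is good to about 2 mm. A picture is of the moment at which its call begins. camera_model takes no time and is no camera call.
- close_job(): hands the job in; it is judged then, once.
The state is a dict: "time": time; "q": joint angles; "qd": joint speeds; "joint_efforts": joint torques, N m; "tcp_pos": TCP position; "ee_rot": TCP orientation; "contact_force": force on the tool from outside, world axes, zero at the start; "moment": the same for the moment, N m; "gripper_width": finger opening in m; "grasp_force": force on a finger pad.
Only numpy, scipy, OpenCV 4.12 (cv2) and the standard library are available. Lean on these libraries where they do the work, as an engineer would, in place of code of your own. Each camera call takes 0.05 s, during which the arm holds its last target. There are 200 camera calls.

## Working session

There is one attempt and no reset: what is moved stays moved. The work goes in short steps, Python scripts to look and compute and a tool call to move; the robot and the scene stay as the last step left them, time stands still between calls to the robot, and variables do not carry over. Pictures are saved under pics/ and viewed, at most 14 in all, crops included, and the job is handed in when it is done.

Besides the shell and the picture viewer there is one more tool, called after "Call:" as a command line: name --argument value ..., lists and objects as JSON in quotes. play_rows: Moves the arm, as the interface text tells. Its arguments: {"type":"object","properties":{"targets":{"type":"array","items":{"type":"object","properties":{"dx":{"type":"number"},"dy":{"type":"number"},"dz":{"type":"number"},"roll":{"type":"number"}}}},"claw":{"type":"number"},"newtons":{"type":"number"}},"required":["targets"]}

```bash
ls; mkdir -p pics
cat > h.py <<'E'
import numpy as np,cv2
from station import sensors,viewer
def grab(n):
    p,d=viewer.get_image(n);m=viewer.camera_model(n)
    f=p.shape[0]/2/np.tan(np.radians(m['vertical_fov'])/2)
    v,u=np.mgrid[:p.shape[0],:p.shape[1]]
    c=np.stack([(u-m['cx'])/f*d,(v-m['cy'])/f*d,d],-1)
    E=np.array(m['extrinsics']);w=c@E[:3,:3].T+E[:3,3]
    w[d==0]=np.nan
    return p,d,w
def save(n,p): cv2.imwrite('pics/'+n,cv2.cvtColor(p,cv2.COLOR_RGB2BGR))
E
python3 - <<'E'
from h import *
for n in('top','scene'):
    p,d,w=grab(n);save(n+'0.png',p);np.save(n+'0.npy',w)
    m=viewer.camera_model(n);print(n,m)
s=sensors.observe();print(s)
E
```

```text
pics
top {'vertical_fov': 45.785940088092715, 'cx': 319.05959719824483, 'cy': 202.2392410984367, 'extrinsics': array([[ 0.02849045, -0.99806953,  0.05518604,  0.43497007],
       [-0.99954899, -0.02896998, -0.0079088 ,  0.02601017],
       [ 0.00949227, -0.05493583, -0.99844477,  1.29284836],
       [ 0.        ,  0.        ,  0.        ,  1.        ]])}
scene {'vertical_fov': 44.94548408672997, 'cx': 318.2364599235402, 'cy': 192.54669543364855, 'extrinsics': array([[ 0.46239728, -0.37991948,  0.80115538, -0.57207108],
       [-0.886586  , -0.21075435,  0.41176191, -0.5281796 ],
       [ 0.01241061, -0.90069073, -0.43428353,  0.65256792],
       [ 0.        ,  0.        ,  0.        ,  1.        ]])}
{'time': 0.1, 'q': array([ 5.87844396e+01,  3.05497883e+00,  9.24849520e+01, -1.39449550e-03,
        8.45702573e+01, -6.81913063e+00]), 'qd': array([-0.02340409, -0.03218459, -0.19087836, -0.02913408,  0.16707789,
        0.02819459]), 'joint_efforts': array([ 1.66252144e-04, -3.94901240e+01, -3.71362817e+01, -1.31916095e-04,
        3.95596187e-03,  4.68954241e-06]), 'tcp_pos': array([0.25786873, 0.56868954, 0.23016213]), 'ee_rot': array([-1.79890427e+02, -1.17050711e-02,  1.55603692e+02]), 'contact_force': array([-0.06572618,  0.66002396,  0.1255859 ]), 'moment': array([-0.02158183,  0.05427479, -0.04710195]), 'grasp_force': 0.0, 'gripper_width': 0.08539641141713934}
```

View pics/top0.png

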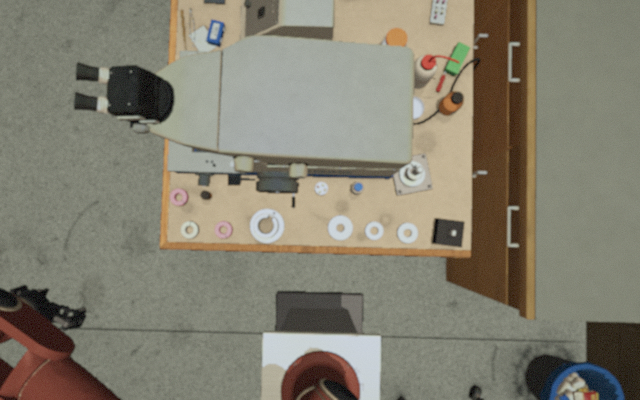

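View pics/scene0.png

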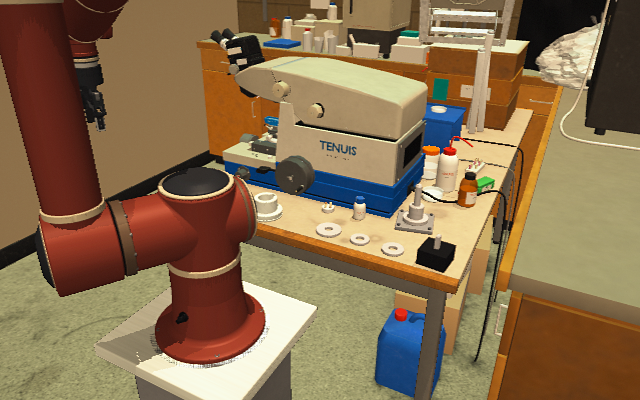

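The top view shows the pulley (267,225), three rings (340,228), (374,231) and (407,233), the rack (448,232) and the stand (412,174). There are three collar-like things: a whitish one (189,229) and two pink ones (178,197) and (223,230). Leave alone the vial (206,195), the puck (321,188) and the bottle (357,188). A close crop follows to check the choice, along with measurements.

Run:
```python
from h import *
p=cv2.imread('pics/top0.png');w=np.load('top0.npy')
a=cv2.resize(p[150:255,160:320],(800,525),interpolation=cv2.INTER_CUBIC)
b=cv2.resize(p[150:255,315:475],(800,525),interpolation=cv2.INTER_CUBIC)
cv2.imwrite('pics/c1.png',cv2.resize(np.vstack([a,b]),(457,600)) if 0 else a);cv2.imwrite('pics/c2.png',b)
R=w[150:250,163:470]
# components above table
z=w[...,2].copy()
m=((z>0.004)&(z<0.14)).astype(np.uint8);m[:152]=0;m[252:]=0;m[:,:163]=0;m[:,473:]=0
print('table z',np.nanmedian(w[210:220,300:320,2]),w[243:249,163:170].mean((0,1)))
n,l,st,c=cv2.connectedComponentsWithStats(m)
for i in range(1,n):
    if st[i,4]<15: continue
    k=l==i;P=w[k];hi=np.percentile(P[:,2],90)
    print(c[i].round(0),st[i,4],'zmax %.3f z90 %.3f'%(P[:,2].max(),hi),'min',P.min(0).round(3),'max',P.max(0).round(3),p[k].mean(0).round())
print('stand',)
for r in range(154,200,4): print(r,(z[r,384:440:4]*1000).round())
```

```text
table z -0.001020835539298659 [ 0.37686188  0.42784569 -0.00158328]
[230. 172.] 2721 zmax 0.140 z90 0.134 min [0.486 0.069 0.004] max [0.625 0.406 0.14 ] [115. 124. 122.]
[396. 176.] 1507 zmax 0.140 z90 0.114 min [ 0.527 -0.291  0.004] max [0.649 0.05  0.14 ] [141. 149. 151.]
[321. 188.] 139 zmax 0.026 z90 0.019 min [ 0.528 -0.005  0.005] max [0.564 0.028 0.026] [200. 199. 196.]
[357. 188.] 140 zmax 0.068 z90 0.065 min [ 0.529 -0.103  0.004] max [ 0.564 -0.069  0.068] [147. 138. 130.]
[179. 197.] 218 zmax 0.025 z90 0.022 min [0.487 0.37  0.004] max [0.531 0.418 0.025] [150. 148. 184.]
[206. 195.] 95 zmax 0.052 z90 0.049 min [0.503 0.305 0.004] max [0.528 0.331 0.052] [65. 79. 89.]
[267. 226.] 748 zmax 0.059 z90 0.054 min [0.394 0.108 0.004] max [0.484 0.202 0.059] [202. 199. 194.]
[340. 228.] 389 zmax 0.014 z90 0.010 min [ 0.405 -0.076  0.004] max [ 0.473 -0.008  0.014] [209. 207. 201.]
[449. 232.] 788 zmax 0.078 z90 0.043 min [ 0.396 -0.384  0.004] max [ 0.476 -0.295  0.078] [64. 72. 76.]
[190. 230.] 210 zmax 0.025 z90 0.022 min [0.399 0.338 0.004] max [0.445 0.384 0.025] [171. 187.
[... 458 characters left out ...]
10.  12.   1.  -4.   3.]
162 [338. 339. 339. 336. 339. 333. 333.  18.  21.  17.  10.  nan   3.   3.]
166 [289. 287. 293. 292. 296. 296.  18.  11.  58. 117.  10.  10.  -3.  -0.]
170 [222. 219. 227. 224. 224.  23.  52.  57. 105. 116.  19.   8.   0.  -3.]
174 [150. 148. 155.  14.  21.  20.  54.  56.  87.  55.  24.  15.  -0.  -0.]
178 [52. 60.  0. 15. 14. 19. 36. 52. 56. 19. 17. 10.  0.  3.]
182 [ 3. -0. -1. 14. 12. 19. 22. 20. 20. 21. 14.  9. -4. -0.]
186 [-0. -3.  4.  8. 11. 11. 11. 27. 11. 13. 16. 15. 13. -4.]
190 [-2. -1.  1. 11. 14. 13.  6. 11. 13.  7. 16.  1. -1.  2.]
194 [ 3. -4.  0. -1. 10.  9. -4. -3. -1.  2. -2.  1.  1. -0.]
198 [ 1. -3. -0.  3. -6.  1. -0. -0. -5. -5.  2. -2.  0. -3.]
```

View pics/c1.png

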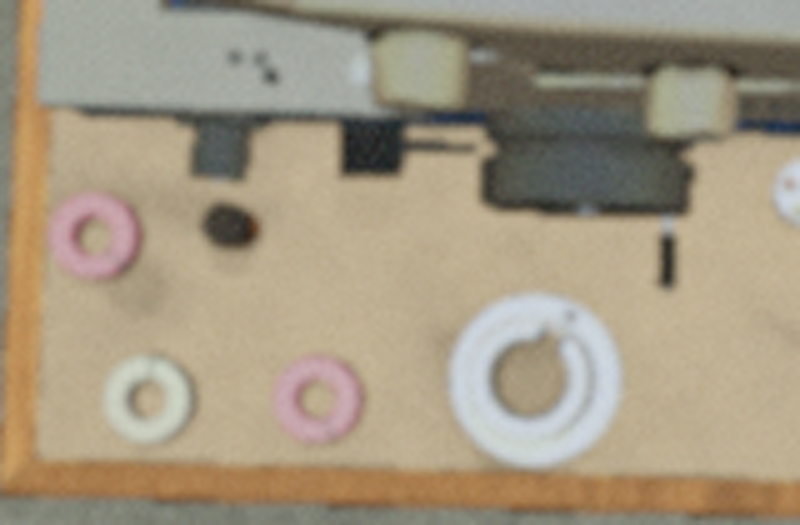

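View pics/c2.png

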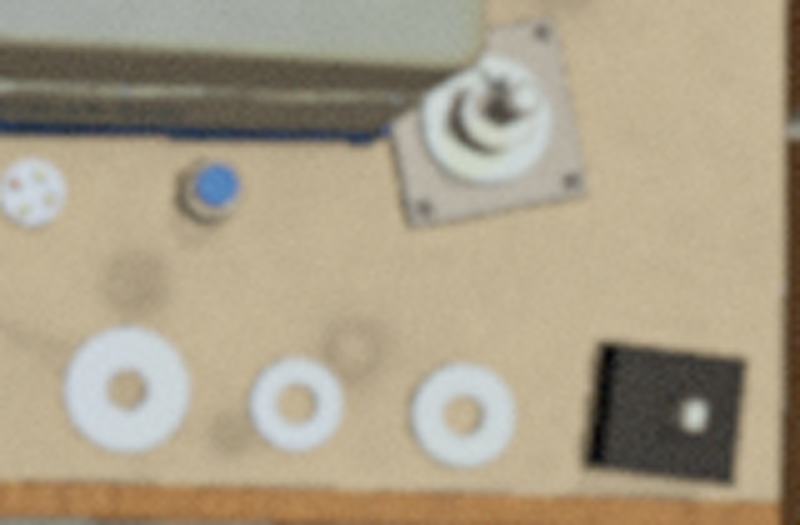

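The pink collars are clearly decoys. The white one at (189,229), 46 mm, is the collar. The rings read 68 at (340,228), 50 at (374,231) and 56 at (407,233). Next I need the stand's slot side, the key angle and the keyway angle.

Run:
```python
from h import *
p=cv2.imread('pics/top0.png');w=np.load('top0.npy');s=cv2.imread('pics/scene0.png');ws=np.load('scene0.npy')
z=w[...,2];
# stand axis from shaft points
for nm,W in(('top',w),('scene',ws)):
    k=(W[...,2]>.066)&(W[...,2]<.112)&(W[...,0]>.53)&(W[...,0]<.66)&(W[...,1]<-.2)&(W[...,1]>-.31)
    P=W[k];print(nm,'shaft',k.sum(),P.mean(0).round(4),P.min(0).round(3),P.max(0).round(3))
    k=(W[...,2]>.114)&(W[...,2]<.124)&(W[...,0]>.53)&(W[...,0]<.66)&(W[...,1]<-.2)&(W[...,1]>-.31)
    P=W[k];print(' topcap',k.sum(),P.mean(0).round(4))
    k=(W[...,2]>.050)&(W[...,2]<.062)&(W[...,0]>.53)&(W[...,0]<.66)&(W[...,1]<-.2)&(W[...,1]>-.31)
    P=W[k];print(' seat',k.sum(),P.mean(0).round(4),P.min(0).round(3),P.max(0).round(3))
    k=(W[...,2]>.065)&(W[...,0]>.38)&(W[...,0]<.49)&(W[...,1]<-.28)&(W[...,1]>-.40)
    P=W[k];print(' key top',k.sum(),P.mean(0).round(4),P.min(0).round(3),P.max(0).round(3))
k=(abs(z-.011)<.006)&(w[...,0]>.51)&(w[...,0]<.66)&(w[...,1]<-.16)&(w[...,1]>-.33)
print('plate top rect',cv2.minAreaRect((w[k][:,:2]*1000).astype(np.float32)))
k=(abs(z-.040)<.007)&(w[...,0]>.38)&(w[...,0]<.49)&(w[...,1]<-.28)&(w[...,1]>-.40)
print('rack rect',cv2.minAreaRect((w[k][:,:2]*1000).astype(np.float32)),w[k].mean(0))
# microscope near stand: points above .12 with y<-.1
k=(z>.12)&(z<.4)&(w[...,1]<-.12)&(w[...,1]>-.4)&(w[...,0]>.4);P=w[k]
for y0 in np.arange(-.29,-.12,.02):
    q=P[abs(P[:,1]-y0)<.01]; 
    if len(q): print('y %.2f minx %.3f z there %.3f; zmax %.3f'%(y0,q[:,0].min(),q[q[:,0].argmin(),2],q[:,2].max()))
print('miny',P[:,1].min())
# circle centers
def ctr(lo,hi,x0,x1,y0,y1):
    k=(z>lo)&(z<hi)&(w[...,0]>x0)&(w[...,0]<x1)&(w[...,1]>y0)&(w[...,1]<y1)
    c,r=cv2.minEnclosingCircle((w[k][:,:2]*1000).astype(np.float32));P=w[k];return np.round(c),round(r,1),P[:,:2].mean(0).round(4)
print('pulley rim',ctr(.012,.025,.38,.5,.09,.22),'hub',ctr(.048,.062,.38,.5,.09,.22))
print('r68',ctr(.004,.016,.38,.5,-.09,.0));print('r50',ctr(.004,.016,.38,.5,-.18,-.1));print('r56',ctr(.004,.016,.38,.5,-.27,-.185));print('collar',ctr(.014,.026,.38,.46,.32,.4))
a=cv2.resize(s[175:265,380:470],(500,500),interpolation=cv2.INTER_CUBIC)
b=cv2.resize(p[200:250,242:292],(300,300),interpolation=cv2.INTER_CUBIC);c=cv2.resize(p[150:200,387:437],(300,300),interpolation=cv2.INTER_CUBIC)
o=np.zeros((600,800,3),np.uint8);o[:500,:500]=a;o[:300,500:]=b;o[300:,500:]=c;cv2.imwrite('pics/c3.png',o)
```

```text
top shaft 35 [ 0.5871 -0.2285  0.0913] [ 0.581 -0.242  0.066] [ 0.599 -0.225  0.112]
 topcap 34 [ 0.5894 -0.2334  0.1175]
 seat 110 [ 0.5856 -0.2293  0.0562] [ 0.571 -0.253  0.05 ] [ 0.609 -0.214  0.061]
 key top 23 [ 0.4336 -0.332   0.0721] [ 0.428 -0.337  0.066] [ 0.441 -0.328  0.078]
scene shaft 106 [ 0.5809 -0.2338  0.0888] [ 0.571 -0.242  0.067] [ 0.592 -0.224  0.112]
 topcap 20 [ 0.5844 -0.2339  0.1171]
 seat 88 [ 0.5784 -0.2344  0.0568] [ 0.562 -0.252  0.05 ] [ 0.602 -0.214  0.062]
 key top 26 [ 0.4286 -0.3327  0.0704] [ 0.421 -0.337  0.065] [ 0.438 -0.327  0.077]
plate top rect ((576.7742919921875, -244.05343627929688), (147.91940307617188, 156.27688598632812), 9.527828216552734)
rack rect ((433.6849365234375, -333.2097473144531), (70.9016342163086, 69.8068618774414), 84.17227172851562) [ 0.43370718 -0.33244793  0.03926084]
y -0.29 minx 0.851 z there 0.175; zmax 0.175
y -0.27 minx 0.845 z there 0.120; zmax 0.179
y -0.25 minx 0.840 z there 0.120; zmax 0.177
y -0.23 minx 0.585 z there 0.122; zmax 0.137
y -0.17 minx 0.572 z there 0.133; zmax 0.339
y -0.15 minx 0.569 z there 0.248; zmax 0.344
y -0.13 minx 0.571 z there 0.128; zmax 0.347
miny -0.31588098522193697
pulley rim (array([439., 154.]), 46.1, array([0.439, 0.151])) hub (array([438., 154.]), 31.9, array([0.4371, 0.1544]))
r68 (array([441., -47.]), 67.9, array([ 0.4391, -0.0445]))
r50 (array([ 444., -138.]), 60.9, array([ 0.4348, -0.1368]))
r56 (array([ 445., -224.]), 61.5, array([ 0.4327, -0.2265]))
collar (array([421., 361.]), 23.7, array([0.4215, 0.3612]))
```

View pics/c3.png

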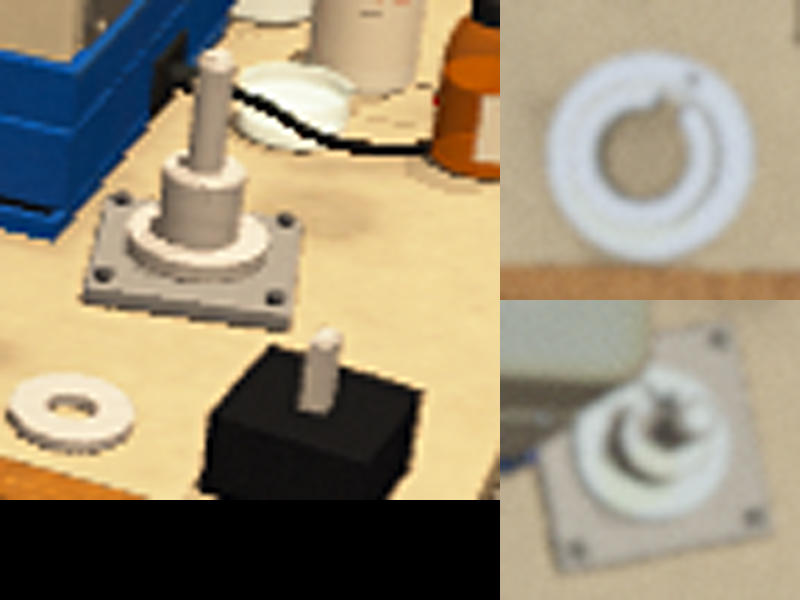

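Slot side: in the top crop the stand's notch is at (660,380), so it points away from the robot and slightly left. It is hidden in the scene view, which agrees. The pulley's dot is at crop (692,77), which is pixel (274,213). Computing poses with the calibration.

```bash
cat >> h.py <<'E'
def px2w(n,uv,z):
    m=viewer.camera_model(n);f=200/np.tan(np.radians(m['vertical_fov'])/2);E=np.array(m['extrinsics'])
    r=E[:3,:3]@np.array([(uv[0]-m['cx'])/f,(uv[1]-m['cy'])/f,1]);return (E[:3,3]+r*(z-E[2,3])/r[2])
def w2px(n,P):
    m=viewer.camera_model(n);f=200/np.tan(np.radians(m['vertical_fov'])/2);E=np.array(m['extrinsics'])
    c=(np.atleast_2d(P)-E[:3,3])@E[:3,:3];return c[:,:2]/c[:,2:]*f+[m['cx'],m['cy']]
def tool(target,yaw=None,s=None):
    "shift in tool axes, cm, from measured pose to target xyz; roll to reach yaw"
    s=s or sensors.observe();y=np.radians(s['ee_rot'][2]);d=(np.array(target)-s['tcp_pos'])*100
    r=None if yaw is None else (s['ee_rot'][2]-yaw+90)%180-90
    return np.round([d[0]*np.cos(y)+d[1]*np.sin(y),d[0]*np.sin(y)-d[1]*np.cos(y),-d[2]],2),r
E
python3 - <<'E'
from h import *
f=lambda x,y,X0,Y0,ox,oy:(X0-.5+(x-ox+.5)/6,Y0-.5+(y-oy+.5)/6)
H=[px2w('top',f(x,y,387,150,500,300),.012)[:2] for x,y in((577,548),(755,515),(718,338))]
print(np.round(H,4),'centre',(H[0]+H[2])/2,'yaw',np.degrees(np.arctan2(*(H[2]-H[1])[::-1])),'yaw2',np.degrees(np.arctan2(*(H[0]-H[1])[::-1]))-90)
dot=px2w('top',f(692,77,242,200,500,0),.018)[:2];c=px2w('top',f(651,157,242,200,500,0),.009)[:2];cc=np.array([.439,.154])
print('dot',dot,'c',c,np.degrees(np.arctan2(*(dot-cc)[::-1])),np.linalg.norm(dot-cc))
k=px2w('top',f(660,95,242,200,500,0),.054)[:2];print('notch',k,np.degrees(np.arctan2(*(k-cc)[::-1])))
# scene: holes from scene crop, scale 500/90
g=lambda x,y:(380-.5+(x+.5)*.18,175-.5+(y+.5)*.18)
S=[px2w('scene',g(x,y),.012)[:2] for x,y in((103,274),(275,298),(286,220),(122,199))]
print('scene holes',np.round(S,4),np.mean(S,0))
# precise circle centroids per colour mask in top (bright pixels)
p=cv2.imread('pics/top0.png')
w=np.load('top0.npy')
for nm,(u,v),h,r in(('r68',(340,228),.008,.034),('r50',(374,231),.008,.025),('r56',(407,233),.008,.028),('collar',(189,229),.02,.023),('keytop',(453,233),.074,0)):
    q=p[v-22:v+23,u-22:u+23].astype(int);sat=q.max(2)-q.min(2)
    mk=((sat<45)&(q.min(2)>130)).astype(np.uint8)
    n,l,st,c=cv2.connectedComponentsWithStats(mk);i=1+st[1:,4].argmax() if n>1 else 0
    cn=max(cv2.findContours((l==i).astype(np.uint8),0,1)[0],key=cv2.contourArea);(cx,cy),R=cv2.minEnclosingCircle(cn)
    M=cv2.moments(cn);cx2,cy2=M['m10']/M['m00'],M['m01']/M['m00'];
    print(nm,px2w('top',(u-22+cx2,v-22+cy2),h)[:2].round(4),'diam mm',round(2*np.sqrt((cv2.contourArea(cn)+cv2.arcLength(cn,1)/2)/np.pi)/473.7*1290,1))
E
```

```text
[[ 0.5429 -0.2015]
 [ 0.5603 -0.282 ]
 [ 0.6405 -0.2638]] centre [ 0.59171471 -0.2326526 ] yaw 12.723694101102604 yaw2 12.171426401853964
dot [0.47447395 0.13742584] c [0.43816693 0.15545272] -25.042953371102012 0.039154876207596445
notch [0.46511986 0.14793336] -13.075766483718605
scene holes [[ 0.5414 -0.1997]
 [ 0.5589 -0.28  ]
 [ 0.6393 -0.2628]
 [ 0.6209 -0.1824]] [ 0.59015502 -0.23123374]
r68 [ 0.4436 -0.0419] diam mm 122.0
r50 [ 0.4443 -0.1353] diam mm 111.7
r56 [ 0.4421 -0.2119] diam mm 104.9
collar [0.439  0.3616] diam mm 102.0
keytop [ 0.4775 -0.3265] diam mm 28.7
```

Call:
play_rows --targets '[{"dx": -34.1, "dy": -36.0, "roll": -18.6}, {"dx": -34.1, "dy": -36.0, "roll": -18.6}, {"dx": -34.1, "dy": -36.0, "roll": -18.6}, {"dx": -34.1, "dy": -36.0, "roll": -18.6}, {"dx": -34.1, "dy": -36.0, "roll": -18.6}, {"dx": -34.1, "dy": -36.0, "roll": -18.6}, {"dx": -34.1, "dy": -36.0, "roll": -18.6}, {"dx": -34.1, "dy": -36.0, "roll": -18.6}]' --claw 130 --newtons 40

```text
invalid input
```

Call:
play_rows --targets '[{"dx": -5.8, "dy": -42.9, "dz": 4}, {"dx": -5.8, "dy": -42.9, "dz": 4}, {"dx": -5.8, "dy": -42.9, "dz": 4}, {"dx": -5.8, "dy": -42.9, "dz": 4}, {"dx": -5.8, "dy": -42.9, "dz": 4}, {"dx": -5.8, "dy": -42.9, "dz": 4}, {"dx": -5.8, "dy": -42.9, "dz": 4}, {"dx": -5.8, "dy": -42.9, "dz": 4}]'

```text
invalid input
```

Call:
play_rows --targets '[{"dx": -34.1, "dy": -36.0, "dz": 0, "roll": -18.6}, {"dx": -34.1, "dy": -36.0, "dz": 0, "roll": -18.6}, {"dx": -34.1, "dy": -36.0, "dz": 0, "roll": -18.6}, {"dx": -34.1, "dy": -36.0, "dz": 0, "roll": -18.6}, {"dx": -34.1, "dy": -36.0, "dz": 0, "roll": -18.6}, {"dx": -34.1, "dy": -36.0, "dz": 0, "roll": -18.6}, {"dx": -34.1, "dy": -36.0, "dz": 0, "roll": -18.6}, {"dx": -34.1, "dy": -36.0, "dz": 0, "roll": -18.6}]' --claw 130 --newtons 40

```text
time: 1.1
tcp_pos: [0.42, 0.0985, 0.2311]
ee_rot: [180.0, 0.0, 174.2]
contact_force: [0.1, 0.7, 0.9]
gripper_width: 0.0417
grasp_force: 0.0
```

Call:
play_rows --targets '[{"dx": -5.8, "dy": -42.9, "dz": 4, "roll": 0}, {"dx": -5.8, "dy": -42.9, "dz": 4, "roll": 0}, {"dx": -5.8, "dy": -42.9, "dz": 4, "roll": 0}, {"dx": -5.8, "dy": -42.9, "dz": 4, "roll": 0}, {"dx": -5.8, "dy": -42.9, "dz": 4, "roll": 0}, {"dx": -5.8, "dy": -42.9, "dz": 4, "roll": 0}, {"dx": -5.8, "dy": -42.9, "dz": 4, "roll": 0}, {"dx": -5.8, "dy": -42.9, "dz": 4, "roll": 0}]'

```text
time: 2.1
tcp_pos: [0.4333, -0.3351, 0.1897]
ee_rot: [179.9, -0.1, 173.9]
contact_force: [0.0, 0.6, -0.3]
gripper_width: 0.0421
grasp_force: 0.0
```

Run:
```python
from h import *
s=sensors.observe();print(s['time'],s['tcp_pos'],s['ee_rot'],s['q'])
p,d,w=grab('scene');save('s1.png',cv2.resize(p[100:300,320:520],(600,600),interpolation=cv2.INTER_CUBIC))
print(w2px('scene',s['tcp_pos']))
print(tool([.433,-.3328,.06],-5.8))
```

```text
2.1 [ 0.43326818 -0.33510683  0.18970805] [ 1.79927467e+02 -1.31998280e-01  1.73936468e+02] [-4.54910385e+01 -5.78533443e+00  1.05086976e+02 -2.81643671e-02
  8.08463844e+01 -1.29422907e+02]
[[446.43811734 189.98872753]]
(array([ 0.06,  0.04, 13.01]), np.float64(-0.16103736534114432))
```

View pics/s1.png

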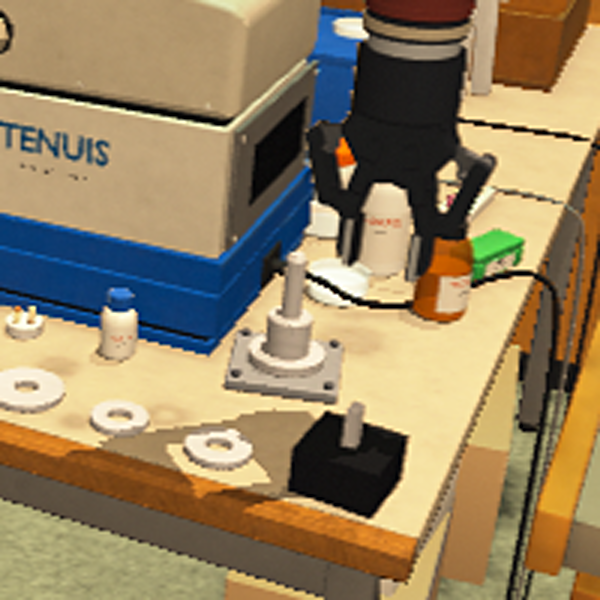

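The picture shows the open gripper over the rack with the key (crop 350,425) upright below it, and the stand at (290,340). Descend and grip the key's top 16 mm.

Call:
play_rows --targets '[{"dx": 0.1, "dy": 0.1, "dz": 6, "roll": 0}, {"dx": 0.1, "dy": 0.1, "dz": 11, "roll": 0}, {"dx": 0.1, "dy": 0.1, "dz": 13.2, "roll": 0}, {"dx": 0.1, "dy": 0.1, "dz": 13.2, "roll": 0}]'

```text
time: 2.65
tcp_pos: [0.4322, -0.3284, 0.057]
ee_rot: [179.8, -0.2, 174.3]
contact_force: [-0.8, 0.3, -0.1]
gripper_width: 0.042
grasp_force: 0.0
```

Call:
play_rows --targets '[{"dx": 0, "dy": 0, "dz": 0, "roll": 0}, {"dx": 0, "dy": 0, "dz": 0, "roll": 0}, {"dx": 0, "dy": 0, "dz": 0, "roll": 0}, {"dx": 0, "dy": 0, "dz": 0, "roll": 0}, {"dx": 0, "dy": 0, "dz": 0, "roll": 0}, {"dx": 0, "dy": 0, "dz": 0, "roll": 0}]' --claw 255 --newtons 40

```text
time: 3.4
tcp_pos: [0.4347, -0.3321, 0.0616]
ee_rot: [-179.9, 0.2, 174.2]
contact_force: [1.0, 1.2, 6.2]
gripper_width: 0.0087
grasp_force: 41.4
```

Call:
play_rows --targets '[{"dx": 0, "dy": 0, "dz": -0.5, "roll": 0}, {"dx": 0, "dy": 0, "dz": -1, "roll": 0}, {"dx": 0, "dy": 0, "dz": -1, "roll": 0}, {"dx": 0, "dy": 0, "dz": -1, "roll": 0}]'

```text
time: 3.9
tcp_pos: [0.4336, -0.3312, 0.0694]
ee_rot: [-180.0, 0.0, 174.2]
contact_force: [0.4, 0.6, -0.2]
gripper_width: 0.0083
grasp_force: 40.7
```

Run:
```python
from h import *
p,d,w=grab('scene');s=sensors.observe();print({k:s[k] for k in('tcp_pos','ee_rot','contact_force','gripper_width','grasp_force')})
save('s2.png',cv2.resize(p[150:270,390:510],(600,600),interpolation=cv2.INTER_CUBIC))
```

```text
{'tcp_pos': array([ 0.43356553, -0.33116843,  0.06931034]), 'ee_rot': array([-1.79989218e+02,  1.82450428e-02,  1.74202505e+02]), 'contact_force': array([ 1.60896994, -0.57422693,  0.40581479]), 'gripper_width': 0.00854117669216159, 'grasp_force': 40.69459704682231}
```

View pics/s2.png

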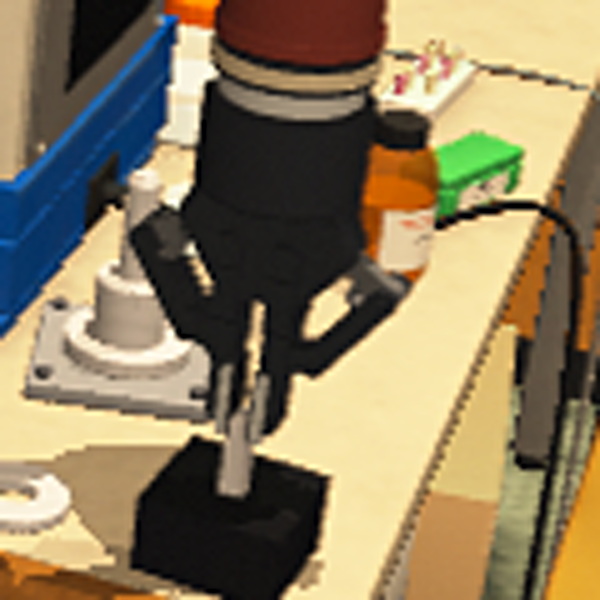

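The key sits upright between the pads, still partly in the rack. Lift it out and carry it behind the shaft.

Call:
play_rows --targets '[{"dx": 0, "dy": 0, "dz": -6, "roll": 0}, {"dx": 0, "dy": 0, "dz": -11, "roll": 0}, {"dx": -5, "dy": 3.6, "dz": -11, "roll": -9}, {"dx": -10, "dy": 7.2, "dz": -11, "roll": -18.2}, {"dx": -14, "dy": 10.1, "dz": -11, "roll": -18.2}, {"dx": -16.8, "dy": 12.2, "dz": -11, "roll": -18.2}, {"dx": -16.8, "dy": 12.2, "dz": -11, "roll": -18.2}, {"dx": -16.8, "dy": 12.2, "dz": -11, "roll": -18.2}]'

```text
time: 4.95
tcp_pos: [0.6121, -0.2269, 0.1786]
ee_rot: [180.0, -0.1, -167.6]
contact_force: [-0.4, -0.0, -0.1]
gripper_width: 0.0087
grasp_force: 40.5
```

Run:
```python
from h import *
p,d,w=grab('scene');s=sensors.observe();print({k:s[k] for k in('q','tcp_pos','ee_rot','contact_force','gripper_width','grasp_force')})
save('s3.png',cv2.resize(p[80:260,340:520],(600,600),interpolation=cv2.INTER_CUBIC))
print(tool([.613,-.2273,.18],12.4))
# arm width near microscope: points of arm, from scene depth
p2,d2,w2=grab('top');z=w2[...,2]
k=(z>.2)&(abs(w2[...,0]-.60)<.06)&(w2[...,1]<-.1)&(w2[...,1]>-.35)
h=[(round(y,2),round(float(np.nanmax(z[k&(abs(w2[...,1]-y)<.005)])),3)) for y in np.arange(-.32,-.12,.01) if (k&(abs(w2[...,1]-y)<.005)).any()]
print(h)
```

```text
{'q': array([-2.68814169e+01,  8.79775379e+00,  9.12957598e+01, -2.95164383e-02,
        7.99804068e+01, -1.29236193e+02]), 'tcp_pos': array([ 0.61195079, -0.22718075,  0.17877636]), 'ee_rot': array([ 1.79975751e+02, -7.56364697e-02, -1.67640053e+02]), 'contact_force': array([-0.59676905,  0.1115454 ,  1.07091166]), 'gripper_width': 0.008231891760449857, 'grasp_force': 40.463290605694056}
(array([-0.1 , -0.03, -0.12]), np.float64(-0.040053343514415474))
[(np.float64(-0.29), 0.496), (np.float64(-0.28), 0.503), (np.float64(-0.27), 0.506), (np.float64(-0.26), 0.509), (np.float64(-0.25), 0.511), (np.float64(-0.24), 0.511), (np.float64(-0.23), 0.5), (np.float64(-0.22), 0.499), (np.float64(-0.21), 0.501), (np.float64(-0.2), 0.5), (np.float64(-0.19), 0.504), (np.float64(-0.18), 0.506), (np.float64(-0.17), 0.511), (np.float64(-0.16), 0.515), (np.float64(-0.15), 0.518), (np.float64(-0.14), 0.519), (np.float64(-0.13), 0.519)]
```

View pics/s3.png

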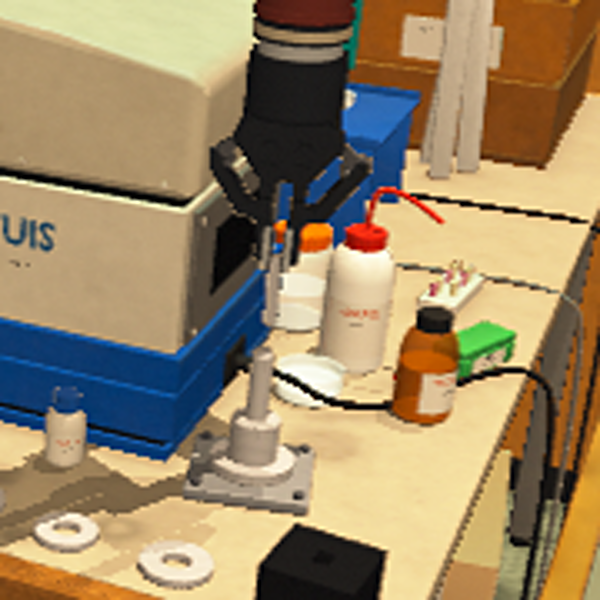

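Run:
```python
from h import *
for n in('top','scene'):
    p,d,w=grab(n);z=w[...,2]
    k=(z>.37)&(w[...,0]>.54)&(w[...,0]<.75)&(w[...,1]<-.08)&(w[...,1]>-.4)
    P=w[k];print(n,len(P),P.min(0).round(3),P.max(0).round(3))
    for x in np.arange(.54,.72,.02):
        q=P[abs(P[:,0]-x)<.01]
        if len(q): print(' x %.2f y %.3f..%.3f z %.3f..%.3f'%(x,q[:,1].min(),q[:,1].max(),q[:,2].min(),q[:,2].max()), 'y>-.19: zmin', q[q[:,1]>-.19][:,2].min().round(3) if (q[:,1]>-.19).any() else None)
```

```text
top 4213 [ 0.54  -0.294  0.37 ] [ 0.674 -0.129  0.518]
 x 0.54 y -0.258..-0.129 z 0.428..0.518 y>-.19: zmin 0.437
 x 0.56 y -0.269..-0.134 z 0.426..0.517 y>-.19: zmin 0.439
 x 0.58 y -0.288..-0.144 z 0.370..0.513 y>-.19: zmin 0.433
 x 0.60 y -0.290..-0.154 z 0.371..0.511 y>-.19: zmin 0.426
 x 0.62 y -0.294..-0.162 z 0.426..0.507 y>-.19: zmin 0.426
 x 0.64 y -0.269..-0.164 z 0.446..0.504 y>-.19: zmin 0.446
 x 0.66 y -0.231..-0.174 z 0.454..0.499 y>-.19: zmin 0.454
 x 0.68 y -0.199..-0.195 z 0.459..0.478 y>-.19: zmin None
scene 1522 [ 0.54  -0.296  0.37 ] [ 0.641 -0.173  0.509]
 x 0.54 y -0.263..-0.249 z 0.426..0.509 y>-.19: zmin None
 x 0.56 y -0.283..-0.222 z 0.383..0.506 y>-.19: zmin None
 x 0.58 y -0.294..-0.199 z 0.370..0.505 y>-.19: zmin None
 x 0.60 y -0.295..-0.173 z 0.370..0.507 y>-.19: zmin 0.504
 x 0.62 y -0.296..-0.173 z 0.373..0.505 y>-.19: zmin 0.502
 x 0.64 y -0.196..-0.194 z 0.499..0.500 y>-.19: zmin None
```

Run:
```python
from h import *
w=np.load('top0.npy');z=w[...,2]
for x in np.arange(.54,.74,.02):
    k=(abs(w[...,0]-x)<.01)&(z>.15)&(z<.4)&(w[...,1]<-.1)&(w[...,1]>-.25)
    q=w[k]
    if len(q)>3: print('x %.2f miny %.3f'%(x,np.sort(q[:,1])[2]), [(round(y,3),round(float(q[abs(q[:,1]-y)<.006][:,2].max()),3)) for y in (-.18,-.17,-.16,-.15,-.14,-.12) if (abs(q[:,1]-y)<.006).any()])
p,d,W=grab('scene');Z=W[...,2]
s=sensors.observe();print(s['tcp_pos'])
# housing underside: scene points y>-.30 z .37-.5 by y
k=(Z>.38)&(W[...,0]>.5)&(W[...,0]<.7)&(W[...,1]<-.1)&(W[...,1]>-.32);P=W[k]
for y in np.arange(-.29,-.14,.015):
    q=P[abs(P[:,1]-y)<.008]
    if len(q): print('%.3f'%y,q[:,2].min().round(3),q[:,2].max().round(3),q[:,0].min().round(3),q[:,0].max().round(3))
save('full1.png',np.hstack([p[0:260,330:560],cv2.resize(grab('top')[0][110:240,340:455],(230,260))]))
```

```text
x 0.58 miny -0.171 [(-0.17, 0.335), (-0.16, 0.34), (-0.15, 0.341), (-0.14, 0.345), (-0.12, 0.347)]
x 0.60 miny -0.170 [(-0.17, 0.335), (-0.16, 0.341), (-0.15, 0.341), (-0.14, 0.342), (-0.12, 0.347)]
x 0.62 miny -0.170 [(-0.17, 0.334), (-0.16, 0.339), (-0.15, 0.341), (-0.14, 0.344), (-0.12, 0.347)]
x 0.64 miny -0.173 [(-0.17, 0.334), (-0.16, 0.342), (-0.15, 0.342), (-0.14, 0.343), (-0.12, 0.346)]
x 0.66 miny -0.172 [(-0.17, 0.334), (-0.16, 0.341), (-0.15, 0.343), (-0.14, 0.343), (-0.12, 0.347)]
x 0.68 miny -0.171 [(-0.17, 0.334), (-0.16, 0.341), (-0.15, 0.342), (-0.14, 0.344), (-0.12, 0.346)]
x 0.70 miny -0.171 [(-0.17, 0.336), (-0.16, 0.341), (-0.15, 0.342), (-0.14, 0.344), (-0.12, 0.349)]
x 0.72 miny -0.173 [(-0.18, 0.315), (-0.17, 0.335), (-0.16, 0.341), (-0.15, 0.343), (-0.14, 0.343), (-0.12, 0.347)]
[ 0.61221266 -0.22739521  0.1793871 ]
-0.290 0.419 0.499 0.566 0.623
-0.275 0.416 0.504 0.556 0.596
-0.260 0.381 0.508 0.528 0.617
-0.245 0.38 0.514 0.501 0.59
-0.230 0.38 0.515 0.5 0.582
-0.215 0.38 0.42 0.572 0.586
-0.200 0.381 0.518 0.5 0.639
-0.185 0.388 0.522 0.5 0.635
-0.170 0.506 0.507 0.593 0.607
```

View pics/full1.png

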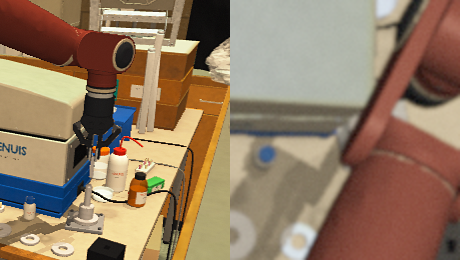

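The picture shows the wrist housing close beside the microscope's top corner. I need the arm's clearance profile before descending.

Run:
```python
from h import *
s=sensors.observe();q=np.radians(s['q'][0]);a=np.array([np.cos(q),np.sin(q)]);l=np.array([-np.sin(q),np.cos(q)])
t=s['tcp_pos']
for n in('top','scene'):
    p,d,w=grab(n);D=w-t;A=D[...,:2]@a;L=D[...,:2]@l;H=D[...,2]
    k=(H>.06)&(abs(A)<.25)&(abs(L)<.15)&(w[...,2]>.2)&((p[...,0].astype(int)-p[...,2]>40)|(p.max(2)<60)|(w[...,2]>.37))
    print(n)
    for h in np.arange(.10,.36,.03):
        m=k&(abs(H-h)<.015)
        if m.sum()>5:print(' h %.2f'%h,'A %.3f..%.3f'%(A[m].min(),A[m].max()),'L pct',np.percentile(L[m],[1,50,99]).round(3),m.sum())
    m=k&(A>-.06)
    for L0 in np.arange(-.09,.11,.02):
        mm=m&(abs(L-L0)<.01)
        if mm.sum()>3: print(' L %.2f H %.3f..%.3f  A %.3f..%.3f'%(L0,*np.percentile(H[mm],[2,99]),A[mm].min(),A[mm].max()))
M=np.array([[.57,-.172],[.70,-.172]])-t[:2];print('microscope edge A,L',np.c_[M@a,M@l].round(3))
```

```text
top
 h 0.13 A -0.036..0.139 L pct [-0.027 -0.007  0.117] 14
 h 0.16 A -0.036..0.005 L pct [-0.032  0.002  0.026] 81
 h 0.19 A -0.036..-0.020 L pct [-0.028  0.003  0.02 ] 47
 h 0.22 A -0.036..-0.023 L pct [-0.024  0.005  0.023] 93
 h 0.25 A -0.116..0.004 L pct [-0.042 -0.002  0.057] 178
 h 0.28 A -0.146..0.043 L pct [-0.042  0.011  0.065] 556
 h 0.31 A -0.215..0.041 L pct [-0.057  0.002  0.062] 3111
 h 0.34 A -0.249..0.001 L pct [-0.056  0.01   0.055] 3362
 L -0.07 H 0.292..0.308  A -0.015..0.013
 L -0.05 H 0.254..0.331  A -0.060..0.043
 L -0.03 H 0.197..0.321  A -0.038..0.038
 L -0.01 H 0.158..0.320  A -0.038..0.037
 L 0.01 H 0.157..0.320  A -0.039..0.037
 L 0.03 H 0.220..0.324  A -0.038..0.037
 L 0.05 H 0.261..0.332  A -0.060..0.041
 L 0.07 H 0.266..0.308  A -0.026..0.027
scene
 h 0.10 A -0.127..0.037 L pct [-0.052  0.046  0.148] 1039
 h 0.13 A -0.127..0.029 L pct [-0.039  0.057  0.148] 976
 h 0.16 A -0.126..0.100 L pct [-0.039  0.087  0.149] 1472
 h 0.19 A -0.117..0.023 L pct [-0.039 -0.023  0.147] 242
 h 0.22 A -0.040..0.021 L pct [-0.039 -0.024  0.018] 370
 h 0.25 A -0.159..0.041 L pct [-0.067 -0.057  0.01 ] 412
 h 0.28 A -0.240..0.041 L pct [-0.068 -0.057 -0.002] 1149
 h 0.31 A -0.250..0.037 L pct [-0.065 -0.055 -0.014] 1363
 h 0.34 A -0.250..-0.019 L pct [-0.059 -0.048 -0.014] 778
 L -0.07 H 0.252..0.309  A -0.042..0.032
 L -0.05 H 0.077..0.327  A -0.060..0.041
 L -0.03 H 0.065..0.237  A -0.037..0.037
 L -0.01 H 0.067..0.239  A -0.041..0.005
 L 0.01 H 0.065..0.238  A -0.040..-0.013
 L 0.03 H 0.063..0.324  A -0.060..0.009
 L 0.05 H 0.066..0.326  A -0.060..-0.001
 L 0.07 H 0.071..0.162  A -0.058..0.033
 L 0.09 H 0.147..0.165  A -0.059..0.056
microscope edge A,L [[-0.063  0.03 ]
 [ 0.053  0.089]]
```

Call:
play_rows --targets '[{"dx": 0, "dy": 0, "dz": 3, "roll": 0}, {"dx": 0, "dy": 0, "dz": 5.4, "roll": 0}, {"dx": 0.2, "dy": 0, "dz": 5.4, "roll": 0}, {"dx": 0.4, "dy": 0, "dz": 5.4, "roll": 0}, {"dx": 0.5, "dy": 0, "dz": 5.4, "roll": 0}, {"dx": 0.5, "dy": 0, "dz": 5.4, "roll": 0}]'

```text
time: 6.1
tcp_pos: [0.6086, -0.2281, 0.1267]
ee_rot: [-179.9, 0.1, -167.6]
contact_force: [0.0, -0.4, -1.6]
gripper_width: 0.0083
grasp_force: 40.4
```

Call:
play_rows --targets '[{"dx": 0.1, "dy": 0, "dz": 0, "roll": 0}, {"dx": 0.1, "dy": 0, "dz": 0, "roll": 0}]'

```text
time: 6.35
tcp_pos: [0.6071, -0.228, 0.1255]
ee_rot: [-180.0, 0.0, -167.6]
contact_force: [-0.0, 0.5, -1.5]
gripper_width: 0.0082
grasp_force: 40.4
```

Run:
```python
from h import *
s=sensors.observe();print({k:s[k] for k in('tcp_pos','joint_efforts','contact_force','moment')})
```

```text
{'tcp_pos': array([ 0.60711973, -0.22801234,  0.1254877 ]), 'joint_efforts': array([-1.99640170e-02, -4.37647283e+01, -3.53509104e+01, -4.50193329e-03,
        1.33330443e-03, -2.05695243e-03]), 'contact_force': array([-0.03864275,  0.53118752, -1.49791925]), 'moment': array([0.00190768, 0.00106649, 0.01322964])}
```

Call:
play_rows --targets '[{"dx": 0.1, "dy": 0, "dz": 0, "roll": 0}, {"dx": 0.1, "dy": 0, "dz": 0, "roll": 0}]'

```text
time: 6.6
tcp_pos: [0.606, -0.2282, 0.1252]
ee_rot: [180.0, -0.0, -167.6]
contact_force: [0.2, 0.1, -0.6]
gripper_width: 0.0084
grasp_force: 40.4
```

Call:
play_rows --targets '[{"dx": 0.1, "dy": 0, "dz": 0, "roll": 0}, {"dx": 0.1, "dy": 0, "dz": 0, "roll": 0}]'

```text
time: 6.85
tcp_pos: [0.6055, -0.2283, 0.1253]
ee_rot: [-180.0, 0.1, -167.6]
contact_force: [0.7, 0.6, -0.8]
gripper_width: 0.0085
grasp_force: 40.3
```

Call:
play_rows --targets '[{"dx": 0.1, "dy": 0, "dz": 0, "roll": 0}, {"dx": 0.1, "dy": 0, "dz": 0, "roll": 0}]'

```text
time: 7.1
tcp_pos: [0.6051, -0.2284, 0.1254]
ee_rot: [-180.0, 0.1, -167.6]
contact_force: [5.9, 1.5, -3.6]
gripper_width: 0.0083
grasp_force: 40.2
```

Call:
play_rows --targets '[{"dx": -0.5, "dy": 0.05, "dz": 0, "roll": 0}, {"dx": -0.5, "dy": 0.05, "dz": 0.8, "roll": 0}, {"dx": -0.5, "dy": 0.05, "dz": 1.8, "roll": 0}, {"dx": -0.5, "dy": 0.05, "dz": 1.8, "roll": 0}, {"dx": -0.5, "dy": 0.05, "dz": 1.8, "roll": 0}]'

```text
time: 7.72
tcp_pos: [0.6087, -0.2271, 0.107]
ee_rot: [180.0, -0.0, -167.6]
contact_force: [0.4, 0.1, 0.2]
gripper_width: 0.0084
grasp_force: 40.5
```

Run:
```python
from h import *
s=sensors.observe();print({k:s[k] for k in('tcp_pos','joint_efforts','contact_force','moment')})
```

```text
{'tcp_pos': array([ 0.60870296, -0.2270659 ,  0.10699092]), 'joint_efforts': array([ 5.79506843e-03, -4.36189485e+01, -3.43530929e+01, -2.43352668e-03,
        1.84793916e-02, -3.84521786e-05]), 'contact_force': array([0.43050417, 0.06623971, 0.15144571]), 'moment': array([-0.03279364, -0.02122322,  0.01249872])}
```

Call:
play_rows --targets '[{"dx": 0, "dy": 0, "dz": 0.2, "roll": 0}, {"dx": 0, "dy": 0, "dz": 0.4, "roll": 0}, {"dx": 0, "dy": 0, "dz": 0.4, "roll": 0}]'

```text
time: 8.1
tcp_pos: [0.6088, -0.227, 0.1032]
ee_rot: [180.0, -0.0, -167.6]
contact_force: [-0.2, 0.3, -0.0]
gripper_width: 0.0086
grasp_force: 40.5
```

Call:
play_rows --targets '[{"dx": 0, "dy": 0, "dz": 0.2, "roll": 0}, {"dx": 0, "dy": 0, "dz": 0.3, "roll": 0}, {"dx": 0, "dy": 0, "dz": 0.3, "roll": 0}]'

```text
time: 8.48
tcp_pos: [0.6088, -0.227, 0.1001]
ee_rot: [180.0, -0.0, -167.6]
contact_force: [0.4, -0.4, -0.9]
gripper_width: 0.0087
grasp_force: 40.4
```

Run:
```python
from h import *
s=sensors.observe();print({k:s[k] for k in('tcp_pos','joint_efforts','contact_force','moment')})
```

```text
{'tcp_pos': array([ 0.60882257, -0.227006  ,  0.10010692]), 'joint_efforts': array([ 1.29609893e-03, -4.42123353e+01, -3.45946383e+01, -1.16358169e-03,
       -3.38807396e-03, -1.37246425e-05]), 'contact_force': array([ 0.44020303, -0.371145  , -0.93713093]), 'moment': array([ 0.02624694,  0.01626213, -0.00064101])}
```

No contact so far. Continue in 3 mm steps, watching tracking.

Call:
play_rows --targets '[{"dx": 0, "dy": 0, "dz": 0.15, "roll": 0}, {"dx": 0, "dy": 0, "dz": 0.3, "roll": 0}, {"dx": 0, "dy": 0, "dz": 0.3, "roll": 0}]'

```text
time: 8.85
tcp_pos: [0.6088, -0.227, 0.097]
ee_rot: [180.0, -0.0, -167.6]
contact_force: [0.7, 0.4, -0.5]
gripper_width: 0.0083
grasp_force: 40.4
```

Run:
```python
from h import *
s=sensors.observe();print({k:s[k] for k in('tcp_pos','joint_efforts','contact_force')})
```

```text
{'tcp_pos': array([ 0.60879955, -0.22702239,  0.0970469 ]), 'joint_efforts': array([ 1.36856299e-03, -4.43053937e+01, -3.45483077e+01, -6.54853320e-04,
       -6.59526428e-03,  6.26902263e-07]), 'contact_force': array([ 0.68295759,  0.42108352, -0.52010394])}
```

Call:
play_rows --targets '[{"dx": 0, "dy": 0, "dz": 0.15, "roll": 0}, {"dx": 0, "dy": 0, "dz": 0.3, "roll": 0}, {"dx": 0, "dy": 0, "dz": 0.3, "roll": 0}]'

```text
time: 9.22
tcp_pos: [0.6088, -0.227, 0.0941]
ee_rot: [180.0, -0.0, -167.6]
contact_force: [0.5, -0.1, -0.6]
gripper_width: 0.0085
grasp_force: 40.4
```

Run:
```python
from h import *
s=sensors.observe();print({k:s[k] for k in('tcp_pos','joint_efforts','contact_force')})
```

```text
{'tcp_pos': array([ 0.60882611, -0.22701769,  0.0940725 ]), 'joint_efforts': array([ 2.56929452e-04, -4.43570960e+01, -3.44604528e+01, -7.00963446e-04,
       -6.52357892e-03, -4.78397215e-07]), 'contact_force': array([ 0.54899848, -0.12560396, -0.63461534])}
```

Call:
play_rows --targets '[{"dx": 0, "dy": 0, "dz": 0.15, "roll": 0}, {"dx": 0, "dy": 0, "dz": 0.3, "roll": 0}, {"dx": 0, "dy": 0, "dz": 0.3, "roll": 0}]'

```text
time: 9.6
tcp_pos: [0.6088, -0.227, 0.091]
ee_rot: [180.0, -0.0, -167.6]
contact_force: [0.1, 0.1, -1.3]
gripper_width: 0.0086
grasp_force: 40.4
```

Run:
```python
from h import *
s=sensors.observe();print({k:s[k] for k in('tcp_pos','joint_efforts','contact_force')})
```

```text
{'tcp_pos': array([ 0.60879307, -0.22699249,  0.09104528]), 'joint_efforts': array([ 1.38935207e-03, -4.44140768e+01, -3.43750191e+01, -6.76990712e-04,
       -6.59381403e-03, -2.33450379e-07]), 'contact_force': array([ 0.10898834,  0.10479907, -1.2909022 ])}
```

Call:
play_rows --targets '[{"dx": 0, "dy": 0, "dz": 0.15, "roll": 0}, {"dx": 0, "dy": 0, "dz": 0.3, "roll": 0}, {"dx": 0, "dy": 0, "dz": 0.3, "roll": 0}]'

```text
time: 9.98
tcp_pos: [0.6088, -0.227, 0.0881]
ee_rot: [180.0, -0.0, -167.6]
contact_force: [0.1, -0.3, -0.2]
gripper_width: 0.0084
grasp_force: 40.4
```

Run:
```python
from h import *
s=sensors.observe();print({k:s[k] for k in('tcp_pos','joint_efforts','contact_force')})
p,d,w=grab('scene');save('s4.png',cv2.resize(p[60:240,340:520],(600,600),interpolation=cv2.INTER_CUBIC))
```

```text
{'tcp_pos': array([ 0.60880491, -0.22701607,  0.08808072]), 'joint_efforts': array([ 8.06779190e-04, -4.44711685e+01, -3.42884123e+01, -6.33447162e-04,
       -6.58124947e-03, -9.14442282e-07]), 'contact_force': array([ 0.07547747, -0.30405592, -0.19254088])}
```

View pics/s4.png

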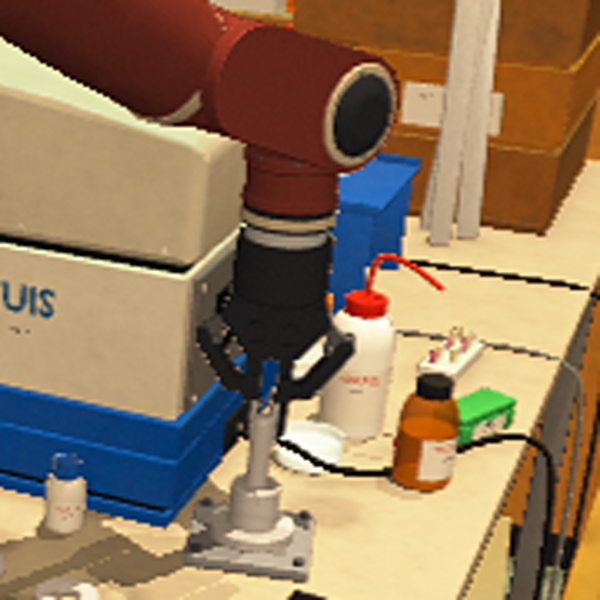

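The key (260,440) is in the slot behind the shaft, and the wrist housing sits just over the microscope cover. No effort change shows yet, so I'm continuing in fine steps.

Call:
play_rows --targets '[{"dx": 0, "dy": 0, "dz": 0.15, "roll": 0}, {"dx": 0, "dy": 0, "dz": 0.3, "roll": 0}]'

```text
time: 10.28
tcp_pos: [0.609, -0.2271, 0.0853]
ee_rot: [-180.0, 0.0, -167.6]
contact_force: [0.9, 0.5, -0.1]
gripper_width: 0.0083
grasp_force: 40.4
```

```bash
cat > o.py <<'E'
from h import *
s=sensors.observe();print(s['tcp_pos'],s['joint_efforts'].round(3),s['contact_force'].round(1))
E
python3 o.py
```

```text
[ 0.60897886 -0.22705545  0.08527365] [-1.2000e-02 -4.4631e+01 -3.4241e+01 -6.0000e-03  1.1000e-02 -0.0000e+00] [ 0.9  0.5 -0.1]
```

Call:
play_rows --targets '[{"dx": 0, "dy": 0, "dz": 0.15, "roll": 0}, {"dx": 0, "dy": 0, "dz": 0.3, "roll": 0}]'

```text
time: 10.52
tcp_pos: [0.6089, -0.2271, 0.0822]
ee_rot: [-180.0, -0.0, -167.6]
contact_force: [-0.3, -0.7, -0.5]
gripper_width: 0.009
grasp_force: 40.4
```

```bash
python3 o.py
```

```text
[ 0.60891524 -0.2270727   0.08217858] [ 1.0000e-03 -4.4648e+01 -3.4103e+01 -1.0000e-03  1.6000e-02 -0.0000e+00] [-0.3 -0.7 -0.5]
```

Call:
play_rows --targets '[{"dx": 0, "dy": 0, "dz": 0.15, "roll": 0}, {"dx": 0, "dy": 0, "dz": 0.3, "roll": 0}]'

```text
time: 10.78
tcp_pos: [0.6089, -0.2271, 0.0792]
ee_rot: [180.0, -0.0, -167.6]
contact_force: [-0.1, 0.0, -0.6]
gripper_width: 0.0082
grasp_force: 40.4
```

```bash
python3 o.py
```

```text
[ 0.60890951 -0.22705691  0.07916104] [-1.0000e-03 -4.4693e+01 -3.4007e+01 -1.0000e-03  1.6000e-02  0.0000e+00] [-0.1  0.  -0.6]
```

Call:
play_rows --targets '[{"dx": 0, "dy": 0, "dz": 0.2, "roll": 0}, {"dx": 0, "dy": 0, "dz": 0.4, "roll": 0}]'

```text
time: 11.02
tcp_pos: [0.6089, -0.2271, 0.0752]
ee_rot: [180.0, -0.0, -167.6]
contact_force: [-0.3, -0.1, 0.0]
gripper_width: 0.0083
grasp_force: 40.4
```

```bash
python3 o.py
```

```text
[ 0.60890821 -0.22706449  0.0751586 ] [ 3.0000e-03 -4.4827e+01 -3.3914e+01 -0.0000e+00  2.2000e-02 -0.0000e+00] [-0.3 -0.1  0. ]
```

Call:
play_rows --targets '[{"dx": 0, "dy": 0, "dz": 0.2, "roll": 0}, {"dx": 0, "dy": 0, "dz": 0.4, "roll": 0}]'

```text
time: 11.28
tcp_pos: [0.6089, -0.227, 0.0711]
ee_rot: [180.0, -0.0, -167.6]
contact_force: [0.1, -0.3, -0.6]
gripper_width: 0.0085
grasp_force: 40.4
```

```bash
python3 o.py
```

```text
[ 0.6089315  -0.22702494  0.07113002] [ 1.0000e-03 -4.4884e+01 -3.3771e+01 -1.0000e-03  2.2000e-02 -0.0000e+00] [ 0.1 -0.3 -0.6]
```

Call:
play_rows --targets '[{"dx": 0, "dy": 0, "dz": 0.2, "roll": 0}, {"dx": 0, "dy": 0, "dz": 0.4, "roll": 0}]'

```text
time: 11.52
tcp_pos: [0.6089, -0.2271, 0.0672]
ee_rot: [-180.0, 0.0, -167.6]
contact_force: [0.3, -0.2, -0.6]
gripper_width: 0.0084
grasp_force: 40.4
```

```bash
python3 o.py
```

```text
[ 0.60893275 -0.22707358  0.06718084] [ 0.0000e+00 -4.4962e+01 -3.3646e+01 -1.0000e-03  2.2000e-02 -0.0000e+00] [ 0.3 -0.2 -0.6]
```

Call:
play_rows --targets '[{"dx": 0, "dy": 0, "dz": 0.2, "roll": 0}, {"dx": 0, "dy": 0, "dz": 0.4, "roll": 0}, {"dx": 0, "dy": 0, "dz": 0.4, "roll": 0}]'

```text
time: 11.9
tcp_pos: [0.6088, -0.227, 0.063]
ee_rot: [180.0, -0.0, -167.6]
contact_force: [-1.7, 0.7, -0.6]
gripper_width: 0.0085
grasp_force: 40.4
```

Call:
play_rows --targets '[{"dx": 0, "dy": 0, "dz": 0.1, "roll": 0}, {"dx": 0, "dy": 0, "dz": 0.25, "roll": 0}, {"dx": 0, "dy": 0, "dz": 0.25, "roll": 0}]'

```text
time: 12.28
tcp_pos: [0.6094, -0.2273, 0.0618]
ee_rot: [-180.0, 0.0, -167.6]
contact_force: [-0.6, 0.7, 3.5]
gripper_width: 0.0082
grasp_force: 40.9
```

Call:
play_rows --targets '[{"dx": 0, "dy": 0, "dz": 0, "roll": 0}, {"dx": 0, "dy": 0, "dz": 0, "roll": 0}, {"dx": 0, "dy": 0, "dz": 0, "roll": 0}, {"dx": 0, "dy": 0, "dz": 0, "roll": 0}]' --claw 170

```text
time: 12.78
tcp_pos: [0.6088, -0.227, 0.0606]
ee_rot: [180.0, -0.0, -167.6]
contact_force: [0.8, 0.0, 0.1]
gripper_width: 0.0282
grasp_force: 0.0
```

Call:
play_rows --targets '[{"dx": -0.2, "dy": 0, "dz": -3, "roll": 0}, {"dx": -0.2, "dy": 0, "dz": -9, "roll": 0}, {"dx": -0.2, "dy": 0, "dz": -13, "roll": 0}, {"dx": 5, "dy": -3, "dz": -17, "roll": 0}, {"dx": 10, "dy": -3, "dz": -17, "roll": 0}, {"dx": 14, "dy": -3, "dz": -17, "roll": 0}]'

```text
time: 13.52
tcp_pos: [0.4773, -0.2875, 0.2322]
ee_rot: [-179.9, 0.1, -167.6]
contact_force: [0.4, -0.5, 1.3]
gripper_width: 0.0282
grasp_force: 0.0
```

Run:
```python
from h import *
s=sensors.observe();print(s['time'],s['tcp_pos'],s['ee_rot'])
p,d,w=grab('top');p2,d2,w2=grab('scene')
a=cv2.resize(p[150:200,387:437],(400,400),interpolation=cv2.INTER_CUBIC);b=cv2.resize(p2[175:265,380:470],(400,400),interpolation=cv2.INTER_CUBIC)
save('s5.png',np.hstack([a,b]))
z=w[...,2]
c=np.array([.591,-.2315])+.0195*np.array([.977,.215]);print(c)
k=(np.hypot(w[...,0]-c[0],w[...,1]-c[1])<.006)&(z>.05)&(z<.15);print('key top z',np.sort(w[k][:,2]).round(3))
def comp(lo,hi,x0,x1,y0,y1):
    k=(z>lo)&(z<hi)&(w[...,0]>x0)&(w[...,0]<x1)&(w[...,1]>y0)&(w[...,1]<y1)
    n,l,st,cc=cv2.connectedComponentsWithStats(k.astype(np.uint8));i=1+st[1:,4].argmax();P=w[l==i]
    return ((P.min(0)+P.max(0))/2)[:2].round(4),P[:,:2].mean(0).round(4),st[i,4]
print('r68',comp(.004,.016,.38,.5,-.1,.02));print('r50',comp(.004,.016,.38,.5,-.18,-.1));print('r56',comp(.004,.016,.38,.5,-.29,-.185));print('hub',comp(.045,.065,.38,.5,.09,.22))
```

```text
13.525 [ 0.47733088 -0.28745668  0.23219242] [-1.79881164e+02  7.38574879e-02 -1.67646577e+02]
[ 0.6100515 -0.2273075]
key top z [0.052 0.056 0.056 0.06  0.065 0.067 0.068 0.069 0.07  0.07  0.071 0.072
 0.073 0.073 0.073 0.073 0.073 0.073 0.074 0.078]
r68 (array([ 0.4378, -0.043 ]), array([ 0.4389, -0.0437]), np.int32(389))
r50 (array([ 0.4312, -0.1371]), array([ 0.4329, -0.1361]), np.int32(192))
r56 (array([ 0.4295, -0.2254]), array([ 0.4302, -0.226 ]), np.int32(267))
hub (array([0.4387, 0.1536]), array([0.4371, 0.1543]), np.int32(263))
```

View pics/s5.png

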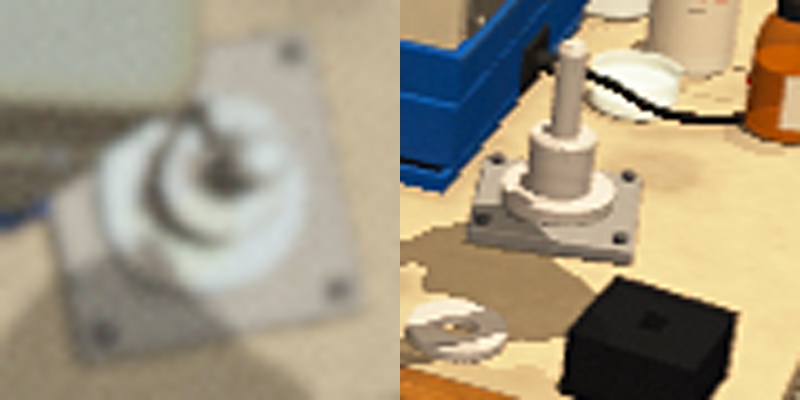

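The key top reads 73 mm (target 74), and the picture shows the rack empty, so the key is home. Now the pulley: centre it with grips in two directions.

Call:
play_rows --targets '[{"dx": -5.7, "dy": 44.0, "dz": 8, "roll": 37.4}, {"dx": -5.7, "dy": 44.0, "dz": 8, "roll": 37.4}, {"dx": -5.7, "dy": 44.0, "dz": 8, "roll": 37.4}, {"dx": -5.7, "dy": 44.0, "dz": 8, "roll": 37.4}, {"dx": -5.7, "dy": 44.0, "dz": 13, "roll": 37.4}, {"dx": -5.7, "dy": 44.0, "dz": 13, "roll": 37.4}, {"dx": -5.7, "dy": 44.0, "dz": 13, "roll": 37.4}, {"dx": -5.7, "dy": 44.0, "dz": 13, "roll": 37.4}]' --claw 0 --newtons 30

```text
time: 14.62
tcp_pos: [0.4387, 0.1583, 0.0994]
ee_rot: [-180.0, -0.1, 155.2]
contact_force: [0.5, -0.1, -0.5]
gripper_width: 0.0852
grasp_force: 0.0
```

Call:
play_rows --targets '[{"dx": 0, "dy": 0, "dz": 0, "roll": 0}, {"dx": 0, "dy": 0, "dz": 0, "roll": 0}, {"dx": 0, "dy": 0, "dz": 0, "roll": 0}]'

```text
time: 15.0
tcp_pos: [0.4407, 0.1549, 0.1017]
ee_rot: [180.0, 0.1, 154.9]
contact_force: [0.5, -0.6, 0.6]
gripper_width: 0.085
grasp_force: 0.0
```

Run:
```python
from h import *
s=sensors.observe();print(s['tcp_pos'],s['ee_rot'],s['q'].round(1),tool([.4385,.1545,.029],-25))
```

```text
[0.44067776 0.15485539 0.10165555] [1.79953093e+02 7.83551302e-02 1.54919908e+02] [ 10.2 -12.6 119.9  -0.   72.6 -54.7] (array([ 0.18, -0.12,  7.27]), np.float64(-0.08009193123132263))
```

Call:
play_rows --targets '[{"dx": 0.2, "dy": -0.1, "dz": 4, "roll": 0}, {"dx": 0.2, "dy": -0.1, "dz": 7.2, "roll": 0}, {"dx": 0.2, "dy": -0.1, "dz": 7.2, "roll": 0}, {"dx": 0.2, "dy": -0.1, "dz": 7.2, "roll": 0}]'

```text
time: 15.5
tcp_pos: [0.4389, 0.1552, 0.0303]
ee_rot: [179.9, 0.1, 154.9]
contact_force: [-0.1, 0.7, 1.0]
gripper_width: 0.0854
grasp_force: 0.0
```

Call:
play_rows --targets '[{"dx": 0, "dy": 0, "dz": 0, "roll": 0}, {"dx": 0, "dy": 0, "dz": 0, "roll": 0}, {"dx": 0, "dy": 0, "dz": 0, "roll": 0}, {"dx": 0, "dy": 0, "dz": 0, "roll": 0}, {"dx": 0, "dy": 0, "dz": 0, "roll": 0}]' --claw 120 --newtons 25

```text
time: 16.12
tcp_pos: [0.4391, 0.1555, 0.031]
ee_rot: [179.9, 0.2, 155.0]
contact_force: [-1.1, -1.7, 6.2]
gripper_width: 0.0625
grasp_force: 27.0
```

Call:
play_rows --targets '[{"dx": 0, "dy": 0, "dz": 0, "roll": 0}, {"dx": 0, "dy": 0, "dz": 0, "roll": 0}, {"dx": 0, "dy": 0, "dz": 0, "roll": 0}, {"dx": 0, "dy": 0, "dz": 0, "roll": 0}, {"dx": 0, "dy": 0, "dz": 0, "roll": 10}, {"dx": 0, "dy": 0, "dz": 0, "roll": 20}, {"dx": 0, "dy": 0, "dz": 0, "roll": 30}, {"dx": 0, "dy": 0, "dz": 0, "roll": 40}]' --claw 0

```text
time: 17.12
tcp_pos: [0.4375, 0.1555, 0.0287]
ee_rot: [-180.0, -0.0, 114.7]
contact_force: [-0.1, 0.1, 0.5]
gripper_width: 0.0853
grasp_force: 0.0
```

Call:
play_rows --targets '[{"dx": 0, "dy": 0, "dz": 0, "roll": 10}, {"dx": 0, "dy": 0, "dz": 0, "roll": 20}, {"dx": 0, "dy": 0, "dz": 0, "roll": 30}, {"dx": 0, "dy": 0, "dz": 0, "roll": 40}, {"dx": 0, "dy": 0, "dz": 0, "roll": 50}, {"dx": 0, "dy": 0, "dz": 0, "roll": 50}, {"dx": 0, "dy": 0, "dz": 0, "roll": 50}]'

```text
time: 18.0
tcp_pos: [0.4375, 0.1555, 0.0287]
ee_rot: [-180.0, 0.0, 65.1]
contact_force: [0.3, 0.5, 0.3]
gripper_width: 0.0854
grasp_force: 0.0
```

Call:
play_rows --targets '[{"dx": 0, "dy": 0, "dz": 0, "roll": 0}, {"dx": 0, "dy": 0, "dz": 0, "roll": 0}, {"dx": 0, "dy": 0, "dz": 0, "roll": 0}, {"dx": 0, "dy": 0, "dz": 0, "roll": 0}, {"dx": 0, "dy": 0, "dz": 0, "roll": 0}]' --claw 120 --newtons 60

```text
time: 18.62
tcp_pos: [0.438, 0.1556, 0.0294]
ee_rot: [180.0, -0.0, 65.0]
contact_force: [0.0, -0.2, 4.7]
gripper_width: 0.0613
grasp_force: 66.5
```

Call:
play_rows --targets '[{"dx": 0, "dy": 0, "dz": -6, "roll": 0}, {"dx": 0, "dy": 0, "dz": -12, "roll": 0}, {"dx": 0, "dy": 0, "dz": -15, "roll": 0}, {"dx": 0, "dy": 0, "dz": -15, "roll": 0}, {"dx": 0, "dy": 0, "dz": -15, "roll": 0}]'

```text
time: 19.25
tcp_pos: [0.4359, 0.1551, 0.1756]
ee_rot: [-179.8, 0.2, 65.0]
contact_force: [-1.5, -1.0, -5.7]
gripper_width: 0.061
grasp_force: 69.4
```

Run:
```python
from h import *
s=sensors.observe();print(s['tcp_pos'],s['ee_rot'],s['contact_force'],s['gripper_width'])
p2,_,_=grab('scene');p,_,_=grab('top')
P=s['tcp_pos']+[0,0,-.011];u,v=w2px('scene',P)[0].astype(int);u2,v2=w2px('top',P)[0].astype(int);print(u,v,u2,v2)
f=lambda q,u,v:cv2.resize(q[max(v-32,0):v+32,max(u-32,0):u+32],(400,400),interpolation=cv2.INTER_CUBIC)
save('s6.png',np.hstack([f(p2,u,v),f(p,u2,v2)]))
```

```text
[0.43587822 0.15514445 0.17563509] [-1.79775553e+02  1.63958593e-01  6.50053147e+01] [-1.50052405 -0.99238418 -5.68827661] 0.06099323111329082
264 160 260 226
```

View pics/s6.png

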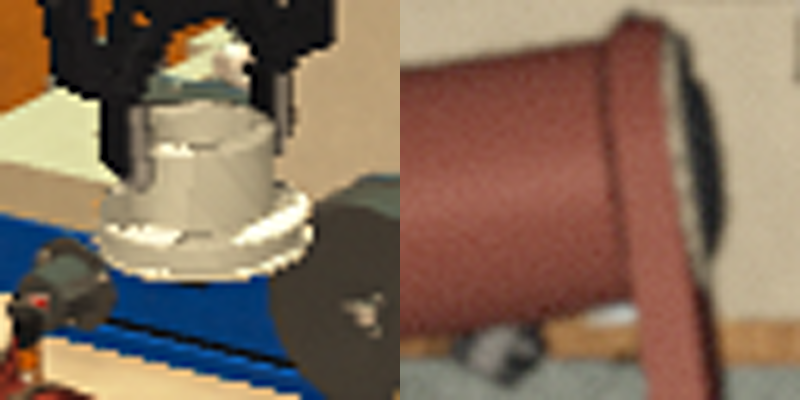

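The scene crop shows the pulley held level between the pads, hub up. Carry it round the microscope to above the stand and turn the keyway to 12.4°.

Call:
play_rows --targets '[{"dx": -36.6, "dy": 17.4, "dz": 0, "roll": -37.4}, {"dx": -36.6, "dy": 17.4, "dz": 0, "roll": -37.4}, {"dx": -36.6, "dy": 17.4, "dz": 0, "roll": -37.4}, {"dx": -36.6, "dy": 17.4, "dz": 0, "roll": -37.4}, {"dx": -36.6, "dy": 17.4, "dz": 0, "roll": -37.4}, {"dx": -36.6, "dy": 17.4, "dz": 0, "roll": -37.4}, {"dx": -36.6, "dy": 17.4, "dz": 0, "roll": -37.4}, {"dx": -36.6, "dy": 17.4, "dz": 0, "roll": -37.4}]'

```text
time: 20.35
tcp_pos: [0.4392, -0.2528, 0.1766]
ee_rot: [-179.8, -0.1, 102.1]
contact_force: [-0.1, 0.7, -4.3]
gripper_width: 0.0611
grasp_force: 69.4
```

Call:
play_rows --targets '[{"dx": -0.5, "dy": 5, "dz": 0, "roll": 0}, {"dx": -1, "dy": 10, "dz": 0, "roll": 0}, {"dx": -1.3, "dy": 14, "dz": 0, "roll": 0}, {"dx": -1.3, "dy": 15, "dz": 0, "roll": 0}, {"dx": -1.3, "dy": 15, "dz": 0, "roll": 0}, {"dx": -1.3, "dy": 15, "dz": 0, "roll": 0}, {"dx": -1.3, "dy": 15, "dz": 0, "roll": 0}]'

```text
time: 21.22
tcp_pos: [0.589, -0.2304, 0.1787]
ee_rot: [-180.0, -0.0, 102.4]
contact_force: [-1.1, -0.4, -4.2]
gripper_width: 0.0608
grasp_force: 69.6
```

Run:
```python
from h import *
s=sensors.observe();print(s['tcp_pos'],s['ee_rot'],s['contact_force'],s['gripper_width'],tool([.5898,-.2312,.155],102.4))
p2,_,_=grab('scene');p,_,_=grab('top')
save('s7.png',np.hstack([cv2.resize(p2[100:240,350:490],(400,400),interpolation=cv2.INTER_CUBIC),cv2.resize(p[130:230,360:460],(400,400))]))
```

```text
[ 0.58896051 -0.23038402  0.17871294] [-1.79976747e+02 -9.65111180e-03  1.02361157e+02] [-1.0859897  -0.44859716 -4.1948916 ] 0.060786876818483424 (array([-0.1 ,  0.06,  2.37]), np.float64(-0.03884335206512901))
```

View pics/s7.png

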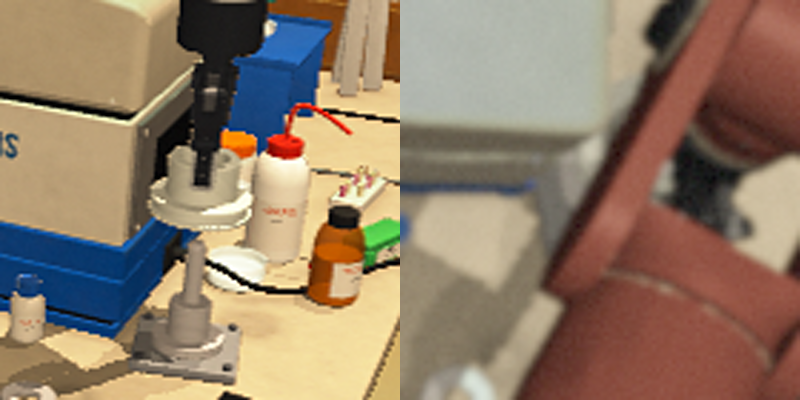

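The pulley is level above the spindle. Its hub notch (215,150) faces away and slightly right, as the slot does. Descending.

Call:
play_rows --targets '[{"dx": -0.1, "dy": 0.06, "dz": 2, "roll": 0}, {"dx": -0.1, "dy": 0.06, "dz": 5, "roll": 0}, {"dx": -0.1, "dy": 0.06, "dz": 7, "roll": 0}, {"dx": -0.1, "dy": 0.06, "dz": 7, "roll": 0}, {"dx": -0.1, "dy": 0.06, "dz": 7, "roll": 0}]'

```text
time: 21.95
tcp_pos: [0.5913, -0.2314, 0.1096]
ee_rot: [179.9, 0.1, 102.4]
contact_force: [-0.2, 0.2, -4.1]
gripper_width: 0.0608
grasp_force: 69.6
```

Call:
play_rows --targets '[{"dx": 0, "dy": 0, "dz": 0.2, "roll": 0}, {"dx": 0, "dy": 0, "dz": 0.4, "roll": 0}, {"dx": 0, "dy": 0, "dz": 0.6, "roll": 0}, {"dx": 0, "dy": 0, "dz": 0.6, "roll": 0}]'

```text
time: 22.45
tcp_pos: [0.5906, -0.231, 0.1026]
ee_rot: [-180.0, -0.0, 102.4]
contact_force: [-0.0, 0.2, -4.5]
gripper_width: 0.0613
grasp_force: 69.7
```

```bash
python3 o.py
```

```text
[ 0.59055893 -0.23098407  0.10259235] [-9.0000e-03 -4.4879e+01 -3.6605e+01 -0.0000e+00 -1.1000e-02  0.0000e+00] [-0.   0.2 -4.5]
```

Call:
play_rows --targets '[{"dx": 0, "dy": -0.07, "dz": 0.2, "roll": 0}, {"dx": 0, "dy": -0.07, "dz": 0.5, "roll": 0}, {"dx": 0, "dy": -0.07, "dz": 0.8, "roll": 0}, {"dx": 0, "dy": -0.07, "dz": 0.8, "roll": 0}]'

```text
time: 22.95
tcp_pos: [0.5897, -0.231, 0.0942]
ee_rot: [-180.0, -0.0, 102.4]
contact_force: [-0.3, -0.3, -2.4]
gripper_width: 0.0609
grasp_force: 69.6
```

Call:
play_rows --targets '[{"dx": 0, "dy": 0, "dz": 0.2, "roll": 0}, {"dx": 0, "dy": 0, "dz": 0.5, "roll": 0}, {"dx": 0, "dy": 0, "dz": 0.6, "roll": 0}, {"dx": 0, "dy": 0, "dz": 0.6, "roll": 0}]'

```text
time: 23.45
tcp_pos: [0.5899, -0.2312, 0.0886]
ee_rot: [-180.0, -0.0, 102.4]
contact_force: [0.4, 0.1, -3.6]
gripper_width: 0.0612
grasp_force: 69.6
```

Call:
play_rows --targets '[{"dx": 0, "dy": 0, "dz": 0.2, "roll": 0}, {"dx": 0, "dy": 0, "dz": 0.4, "roll": 0}, {"dx": 0, "dy": 0, "dz": 0.4, "roll": 0}]'

```text
time: 23.82
tcp_pos: [0.5898, -0.2314, 0.0846]
ee_rot: [-180.0, 0.0, 102.4]
contact_force: [-0.2, -1.0, -3.6]
gripper_width: 0.0612
grasp_force: 69.7
```

Call:
play_rows --targets '[{"dx": 0, "dy": 0, "dz": 0.2, "roll": 0}, {"dx": 0, "dy": 0, "dz": 0.5, "roll": 0}, {"dx": 0, "dy": 0, "dz": 0.8, "roll": 0}, {"dx": 0, "dy": 0, "dz": 0.8, "roll": 0}]'

```text
time: 24.32
tcp_pos: [0.5897, -0.2313, 0.0761]
ee_rot: [-180.0, -0.0, 102.4]
contact_force: [-1.2, -1.2, -5.4]
gripper_width: 0.0614
grasp_force: 69.5
```

Call:
play_rows --targets '[{"dx": 0, "dy": 0, "dz": 0.4, "roll": 0}, {"dx": 0, "dy": 0, "dz": 0.8, "roll": 0}, {"dx": 0, "dy": 0, "dz": 1.2, "roll": 0}, {"dx": 0, "dy": 0, "dz": 1.2, "roll": 0}]'

```text
time: 24.82
tcp_pos: [0.5897, -0.2313, 0.064]
ee_rot: [-180.0, 0.0, 102.4]
contact_force: [-1.7, -2.7, -6.3]
gripper_width: 0.0611
grasp_force: 69.4
```

Call:
play_rows --targets '[{"dx": 0, "dy": 0, "dz": 0.4, "roll": 0}, {"dx": 0, "dy": 0, "dz": 0.8, "roll": 0}, {"dx": 0, "dy": 0, "dz": 1.0, "roll": 0}, {"dx": 0, "dy": 0, "dz": 1.0, "roll": 0}]'

```text
time: 25.32
tcp_pos: [0.5899, -0.2314, 0.0545]
ee_rot: [-180.0, 0.0, 102.4]
contact_force: [-4.0, -4.4, -3.3]
gripper_width: 0.0612
grasp_force: 69.6
```

Call:
play_rows --targets '[{"dx": 0, "dy": 0, "dz": 0.2, "roll": 0}, {"dx": 0, "dy": 0, "dz": 0.35, "roll": 0}, {"dx": 0, "dy": 0, "dz": 0.35, "roll": 0}]'

```text
time: 25.7
tcp_pos: [0.59, -0.2317, 0.0516]
ee_rot: [-180.0, 0.0, 102.4]
contact_force: [-3.3, -4.5, -1.4]
gripper_width: 0.061
grasp_force: 69.8
```

Call:
play_rows --targets '[{"dx": 0, "dy": 0, "dz": 0, "roll": 0}, {"dx": 0, "dy": 0, "dz": 0, "roll": 0}, {"dx": 0, "dy": 0, "dz": 0, "roll": 0}, {"dx": 0, "dy": 0, "dz": 0, "roll": 0}]' --claw 0

```text
time: 26.2
tcp_pos: [0.5904, -0.2311, 0.0516]
ee_rot: [180.0, 0.0, 102.4]
contact_force: [0.3, -0.4, -1.0]
gripper_width: 0.0856
grasp_force: 0.0
```

Call:
play_rows --targets '[{"dx": 0, "dy": 0, "dz": -4, "roll": 0}, {"dx": 0, "dy": 0, "dz": -10, "roll": 0}, {"dx": 0, "dy": 0, "dz": -13, "roll": 0}, {"dx": 2, "dy": -6, "dz": -15, "roll": 0}, {"dx": 5, "dy": -12, "dz": -15, "roll": 0}, {"dx": 10, "dy": -15, "dz": -15, "roll": 0}, {"dx": 14, "dy": -16, "dz": -13, "roll": 0}, {"dx": 14, "dy": -16, "dz": -13, "roll": 0}]'

```text
time: 27.2
tcp_pos: [0.4015, -0.1265, 0.179]
ee_rot: [-179.9, -0.1, 102.5]
contact_force: [-0.6, -0.2, 0.2]
gripper_width: 0.0853
grasp_force: 0.0
```

Run:
```python
from h import *
s=sensors.observe();print(s['time'],s['tcp_pos'],s['ee_rot'][2],s['q'].round(1))
p,d,w=grab('top');p2,d2,w2=grab('scene');z=w[...,2]
save('s8.png',np.hstack([cv2.resize(p[150:200,387:437],(400,400),interpolation=cv2.INTER_CUBIC),cv2.resize(p2[175:265,380:470],(400,400),interpolation=cv2.INTER_CUBIC)]))
for nm,W in(('top',w),('scene',w2)):
    r=np.hypot(W[...,0]-.59,W[...,1]+.2315)
    k=(r>.022)&(r<.030)&(W[...,2]>.03)&(W[...,2]<.13);print(nm,'hub top',np.percentile(W[k][:,2],[10,50,90]).round(3),k.sum())
def comp(lo,hi,x0,x1,y0,y1):
    k=(z>lo)&(z<hi)&(w[...,0]>x0)&(w[...,0]<x1)&(w[...,1]>y0)&(w[...,1]<y1)
    n,l,st,cc=cv2.connectedComponentsWithStats(k.astype(np.uint8));i=1+st[1:,4].argmax();P=w[l==i]
    return ((P.min(0)+P.max(0))/2)[:2].round(4),P[:,:2].mean(0).round(4),st[i,4]
print('r68',comp(.004,.016,.38,.5,-.1,.02));print('r50',comp(.004,.016,.38,.5,-.18,-.1));print('r56',comp(.004,.016,.38,.5,-.29,-.185))
```

```text
27.2 [ 0.40145284 -0.12651558  0.17898428] 102.52688176799336 [-27.7 -24.9 121.6   0.   83.5 -40.2]
top hub top [0.06  0.074 0.078] 219
scene hub top [0.054 0.075 0.077] 102
r68 (array([ 0.4367, -0.0416]), array([ 0.4384, -0.0432]), np.int32(393))
r50 (array([ 0.44  , -0.1203]), array([ 0.4418, -0.1192]), np.int32(38))
r56 (array([ 0.4461, -0.2343]), array([ 0.4475, -0.2365]), np.int32(53))
```

View pics/s8.png

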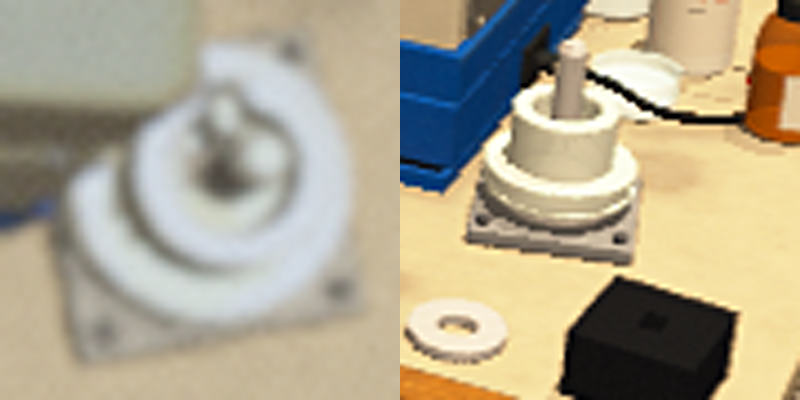

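The picture shows the pulley seated with the key in its keyway and the hub top at 75 mm (target 76). Next is ring 68.

Call:
play_rows --targets '[{"dx": 4, "dy": 3, "dz": 3, "roll": 0}, {"dx": 7.5, "dy": 5.4, "dz": 8, "roll": 0}, {"dx": 7.5, "dy": 5.4, "dz": 13, "roll": 0}, {"dx": 7.5, "dy": 5.4, "dz": 13, "roll": 0}, {"dx": 7.5, "dy": 5.4, "dz": 13, "roll": 0}, {"dx": 7.5, "dy": 5.4, "dz": 13, "roll": 0}]'

```text
time: 28.05
tcp_pos: [0.4428, -0.0453, 0.0544]
ee_rot: [179.7, 0.2, 102.3]
contact_force: [0.1, -0.1, 0.8]
gripper_width: 0.0856
grasp_force: 0.0
```

Run:
```python
from h import *
s=sensors.observe();print(s['tcp_pos'],tool([.438,-.042,-.004],102.4))
p,d,w=grab('top');z=w[...,2]
for nm,(x,y) in dict(r50=(.433,-.1365),r56=(.430,-.226),col=(.4215,.361)).items():
    k=(z>.004)&(z<.028)&(np.hypot(w[...,0]-x,w[...,1]-y)<.06);P=w[k]
    if len(P): print(nm,((P.min(0)+P.max(0))/2)[:2].round(4),P[:,:2].mean(0).round(4),len(P))
```

```text
[ 0.44277866 -0.045288    0.05441816] (array([ 0.42, -0.4 ,  5.84]), np.float64(-0.05955165698216547))
r50 [ 0.4346 -0.176 ] [ 0.4463 -0.1752] 17
r56 [ 0.4321 -0.2293] [ 0.4314 -0.2273] 309
col [0.4243 0.3619] [0.4224 0.3597] 237
```

Call:
play_rows --targets '[{"dx": 0.2, "dy": -0.2, "dz": 2, "roll": 0}, {"dx": 0.2, "dy": -0.2, "dz": 3.5, "roll": 0}, {"dx": 0.2, "dy": -0.2, "dz": 3.5, "roll": 0}, {"dx": 0.2, "dy": -0.2, "dz": 3.5, "roll": 0}, {"dx": 0.2, "dy": -0.2, "dz": 3.5, "roll": 0}]'

```text
time: 28.72
tcp_pos: [0.4386, -0.0427, 0.0171]
ee_rot: [179.9, 0.0, 102.4]
contact_force: [0.2, 0.1, 0.4]
gripper_width: 0.085
grasp_force: 0.0
```

Run:
```python
from h import *
s=sensors.observe();print(s['tcp_pos'],tool([.438,-.042,-.004],102.4))
```

```text
[ 0.43861584 -0.04271566  0.01708465] (array([ 0.08, -0.04,  2.11]), np.float64(0.0010159263029976273))
```

Call:
play_rows --targets '[{"dx": 0.08, "dy": 0, "dz": 1.2, "roll": 0}, {"dx": 0.08, "dy": 0, "dz": 2.1, "roll": 0}, {"dx": 0.08, "dy": 0, "dz": 2.1, "roll": 0}, {"dx": 0.08, "dy": 0, "dz": 2.1, "roll": 0}]'

```text
time: 29.22
tcp_pos: [0.4377, -0.0417, -0.0049]
ee_rot: [-180.0, -0.0, 102.4]
contact_force: [0.4, 0.3, 0.2]
gripper_width: 0.0855
grasp_force: 0.0
```

Call:
play_rows --targets '[{"dx": 0, "dy": 0, "dz": 0, "roll": 0}, {"dx": 0, "dy": 0, "dz": 0, "roll": 0}, {"dx": 0, "dy": 0, "dz": 0, "roll": 0}, {"dx": 0, "dy": 0, "dz": 0, "roll": 0}, {"dx": 0, "dy": 0, "dz": 0, "roll": 0}, {"dx": 0, "dy": 0, "dz": 0, "roll": 0}]' --claw 100 --newtons 50

```text
time: 29.98
tcp_pos: [0.4383, -0.0419, -0.0034]
ee_rot: [180.0, 0.0, 102.4]
contact_force: [-4.3, 0.9, 7.2]
gripper_width: 0.0629
grasp_force: 52.8
```

Call:
play_rows --targets '[{"dx": 0, "dy": 0, "dz": -5, "roll": 0}, {"dx": 0, "dy": 0, "dz": -11, "roll": 0}, {"dx": 0, "dy": 0, "dz": -17, "roll": 0}, {"dx": 0, "dy": 0, "dz": -17, "roll": 0}, {"dx": 0, "dy": 0, "dz": -17, "roll": 0}]'

```text
time: 30.6
tcp_pos: [0.4373, -0.0416, 0.1647]
ee_rot: [-180.0, -0.0, 102.4]
contact_force: [-1.5, -0.5, -2.5]
gripper_width: 0.0629
grasp_force: 56.1
```

Run:
```python
from h import *
s=sensors.observe();print(s['tcp_pos'],s['gripper_width'],s['grasp_force'],s['contact_force'].round(1),s['q'].round(1))
p,d,w=grab('scene');t=s['tcp_pos']
k=(np.hypot(w[...,0]-t[0],w[...,1]-t[1])<.045)&(abs(w[...,2]-t[2])<.03)&(p.min(2)>120);P=w[k];print(len(P),P.min(0)-t,P.max(0)-t,np.median(P[:,2]-t[2]))
for h in np.arange(-.02,.024,.004):
    q=P[abs(P[:,2]-t[2]-h)<.002]
    if len(q):print(round(h,3),len(q),(q.min(0)-t)[:2].round(3),(q.max(0)-t)[:2].round(3))
```

```text
[ 0.43728439 -0.04158715  0.16465032] 0.06288372179135795 56.09916877001524 [-1.5 -0.5 -2.5] [-15.2 -21.1 120.3  -0.   80.9 -27.6]
82 [-0.04070426 -0.03490329  0.00386608] [ 0.03026335 -0.00107761  0.01359564] 0.011024613104114372
0.004 5 [-0.034 -0.035] [-0.008 -0.006]
0.008 11 [-0.041 -0.032] [ 0.027 -0.001]
0.012 66 [-0.029 -0.034] [ 0.03  -0.001]
```

Call:
play_rows --targets '[{"dx": -6, "dy": -0.3, "dz": 0, "roll": 0}, {"dx": -12, "dy": -0.6, "dz": 0, "roll": 0}, {"dx": -18, "dy": -1, "dz": 0, "roll": 0}, {"dx": -20.8, "dy": 3, "dz": 0, "roll": 0}, {"dx": -21.8, "dy": 8, "dz": 0, "roll": 0}, {"dx": -21.8, "dy": 10.8, "dz": 0, "roll": 0}, {"dx": -21.8, "dy": 10.8, "dz": 0, "roll": 0}, {"dx": -21.8, "dy": 10.8, "dz": 0, "roll": 0}]'

```text
time: 31.65
tcp_pos: [0.5886, -0.2309, 0.1628]
ee_rot: [-179.8, -0.1, 102.4]
contact_force: [-0.2, -1.1, -1.0]
gripper_width: 0.0634
grasp_force: 56.2
```

Call:
play_rows --targets '[{"dx": 0, "dy": 0, "dz": 1, "roll": 0}, {"dx": 0, "dy": 0, "dz": 2.5, "roll": 0}, {"dx": 0, "dy": 0, "dz": 2.5, "roll": 0}, {"dx": 0, "dy": 0, "dz": 2.5, "roll": 0}]'

```text
time: 32.15
tcp_pos: [0.5898, -0.2314, 0.1401]
ee_rot: [-180.0, -0.0, 102.4]
contact_force: [-0.5, -0.6, -0.9]
gripper_width: 0.063
grasp_force: 56.2
```

Run:
```python
from h import *
s=sensors.observe();print(s['tcp_pos'],s['contact_force'].round(1),tool([.5898,-.2312,.11],102.4))
```

```text
[ 0.58981859 -0.23144399  0.1400949 ] [-0.5 -0.6 -0.9] (array([0.02, 0.  , 3.01]), np.float64(-0.007711345640103673))
```

Call:
play_rows --targets '[{"dx": 0, "dy": 0, "dz": 1.2, "roll": 0}, {"dx": 0, "dy": 0, "dz": 2, "roll": 0}, {"dx": 0, "dy": 0, "dz": 2.6, "roll": 0}, {"dx": 0, "dy": 0, "dz": 3.2, "roll": 0}, {"dx": 0, "dy": 0, "dz": 3.2, "roll": 0}]'

```text
time: 32.78
tcp_pos: [0.5897, -0.2312, 0.1075]
ee_rot: [-179.9, -0.0, 102.4]
contact_force: [-0.3, 0.9, -2.3]
gripper_width: 0.0633
grasp_force: 56.2
```

Call:
play_rows --targets '[{"dx": 0, "dy": 0, "dz": 0.8, "roll": 0}, {"dx": 0, "dy": 0, "dz": 1.6, "roll": 0}, {"dx": 0, "dy": 0, "dz": 2.4, "roll": 0}, {"dx": 0, "dy": 0, "dz": 3.0, "roll": 0}, {"dx": 0, "dy": 0, "dz": 3.0, "roll": 0}]'

```text
time: 33.4
tcp_pos: [0.5896, -0.2311, 0.0774]
ee_rot: [-179.9, -0.1, 102.4]
contact_force: [0.1, 0.2, -1.4]
gripper_width: 0.0632
grasp_force: 56.2
```

Call:
play_rows --targets '[{"dx": 0, "dy": 0, "dz": 0.25, "roll": 0}, {"dx": 0, "dy": 0, "dz": 0.45, "roll": 0}, {"dx": 0, "dy": 0, "dz": 0.45, "roll": 0}]'

```text
time: 33.78
tcp_pos: [0.59, -0.2314, 0.0737]
ee_rot: [-180.0, -0.0, 102.4]
contact_force: [-0.5, 0.0, -1.1]
gripper_width: 0.0629
grasp_force: 56.2
```

Call:
play_rows --targets '[{"dx": 0, "dy": 0, "dz": 0, "roll": 0}, {"dx": 0, "dy": 0, "dz": 0, "roll": 0}, {"dx": 0, "dy": 0, "dz": 0, "roll": 0}, {"dx": 0, "dy": 0, "dz": 0, "roll": 0}]' --claw 0

```text
time: 34.28
tcp_pos: [0.5902, -0.2315, 0.074]
ee_rot: [180.0, 0.0, 102.4]
contact_force: [0.3, 0.4, 1.0]
gripper_width: 0.0858
grasp_force: 0.0
```

Call:
play_rows --targets '[{"dx": 0, "dy": 0, "dz": -4, "roll": 0}, {"dx": 0, "dy": 0, "dz": -9, "roll": 0}, {"dx": 0, "dy": 0, "dz": -12, "roll": 0}, {"dx": -1.5, "dy": -6, "dz": -13, "roll": 0}, {"dx": -3, "dy": -12.2, "dz": -13, "roll": 0}, {"dx": -3, "dy": -12.2, "dz": -13, "roll": 0}, {"dx": -3, "dy": -12.2, "dz": -13, "roll": 0}, {"dx": -3, "dy": -12.2, "dz": -13, "roll": 0}]'

```text
time: 35.28
tcp_pos: [0.4782, -0.2865, 0.2039]
ee_rot: [180.0, -0.0, 102.5]
contact_force: [-0.5, -0.7, -0.7]
gripper_width: 0.0852
grasp_force: 0.0
```

```bash
cat > look.py <<'E'
from h import *
import sys
s=sensors.observe();print(s['time'],s['tcp_pos'].round(4))
p,d,w=grab('top');z=w[...,2];p2,d2,w2=grab('scene')
for nm,(x,y,r) in dict(r50=(.433,-.1365,.05),r56=(.430,-.226,.05),col=(.4215,.361,.04)).items():
    for W in(w,w2):
        k=(W[...,2]>.004)&(W[...,2]<.026)&(np.hypot(W[...,0]-x,W[...,1]-y)<r);P=W[k]
        if len(P)>20: print(nm,((P.min(0)+P.max(0))/2)[:2].round(4),P[:,:2].mean(0).round(4),len(P))
for W in(w,w2):
    r=np.hypot(W[...,0]-.59,W[...,1]+.2315);zz=W[...,2]
    for a,b in((.012,.022),(.0235,.0265),(.029,.033)):
        k=(r>a)&(r<b)&(zz>.03)&(zz<.14);print('stack r',a,b,np.percentile(zz[k],[10,50,75,90]).round(3),k.sum())
E
python3 look.py
```

```text
35.275 [ 0.4782 -0.2865  0.2039]
r50 [ 0.4337 -0.1397] [ 0.4339 -0.1357] 227
r50 [ 0.4294 -0.135 ] [ 0.4278 -0.1352] 156
r56 [ 0.4296 -0.2239] [ 0.4292 -0.2257] 284
r56 [ 0.4265 -0.2251] [ 0.4249 -0.2257] 215
col [0.4141 0.3564] [0.421  0.3595] 219
stack r 0.012 0.022 [0.08  0.083 0.085 0.086] 148
stack r 0.0235 0.0265 [0.081 0.084 0.085 0.087] 66
stack r 0.029 0.033 [0.04  0.081 0.084 0.086] 172
stack r 0.012 0.022 [0.083 0.084 0.087 0.105] 69
stack r 0.0235 0.0265 [0.083 0.084 0.085 0.085] 26
stack r 0.029 0.033 [0.042 0.063 0.075 0.084] 232
```

Ring 68 is down, with its top at 84 mm. Next is ring 56.

Call:
play_rows --targets '[{"dx": 4, "dy": -2, "dz": 3, "roll": 0}, {"dx": 7.1, "dy": -3.4, "dz": 8, "roll": 0}, {"dx": 7.1, "dy": -3.4, "dz": 13, "roll": 0}, {"dx": 7.1, "dy": -3.4, "dz": 17.5, "roll": 0}, {"dx": 7.1, "dy": -3.4, "dz": 17.5, "roll": 0}, {"dx": 7.1, "dy": -3.4, "dz": 17.5, "roll": 0}, {"dx": 7.1, "dy": -3.4, "dz": 17.5, "roll": 0}]' --claw 30

```text
time: 36.25
tcp_pos: [0.4309, -0.2262, 0.0315]
ee_rot: [179.8, 0.2, 102.4]
contact_force: [0.3, -0.8, 0.7]
gripper_width: 0.0753
grasp_force: 0.0
```

Run:
```python
from h import *
s=sensors.observe();print(s['tcp_pos'],s['gripper_width'],tool([.4295,-.2248,-.0015],102.4))
```

```text
[ 0.43087407 -0.22618614  0.03153443] 0.07531122369927387 (array([ 0.16, -0.1 ,  3.3 ]), np.float64(0.01837891615669207))
```

Call:
play_rows --targets '[{"dx": 0.1, "dy": -0.05, "dz": 1.5, "roll": 0}, {"dx": 0.1, "dy": -0.05, "dz": 3.05, "roll": 0}, {"dx": 0.1, "dy": -0.05, "dz": 3.05, "roll": 0}, {"dx": 0.1, "dy": -0.05, "dz": 3.05, "roll": 0}, {"dx": 0.1, "dy": -0.05, "dz": 3.05, "roll": 0}]'

```text
time: 36.88
tcp_pos: [0.4285, -0.2243, -0.0013]
ee_rot: [180.0, 0.0, 102.4]
contact_force: [0.0, -0.3, -0.1]
gripper_width: 0.0751
grasp_force: 0.0
```

Call:
play_rows --targets '[{"dx": 0, "dy": 0, "dz": 0, "roll": 0}, {"dx": 0, "dy": 0, "dz": 0, "roll": 0}, {"dx": 0, "dy": 0, "dz": 0, "roll": 0}, {"dx": 0, "dy": 0, "dz": 0, "roll": 0}, {"dx": 0, "dy": 0, "dz": 0, "roll": 0}, {"dx": 0, "dy": 0, "dz": 0, "roll": 0}]' --claw 140 --newtons 50

```text
time: 37.62
tcp_pos: [0.4288, -0.2244, -0.0004]
ee_rot: [180.0, 0.0, 102.4]
contact_force: [-1.8, 1.3, 5.9]
gripper_width: 0.0512
grasp_force: 50.8
```

Call:
play_rows --targets '[{"dx": 0, "dy": 0, "dz": -5, "roll": 0}, {"dx": 0, "dy": 0, "dz": -11, "roll": 0}, {"dx": 0, "dy": 0, "dz": -17, "roll": 0}, {"dx": 0, "dy": 0, "dz": -17, "roll": 0}, {"dx": 0, "dy": 0, "dz": -17, "roll": 0}]'

```text
time: 38.25
tcp_pos: [0.4278, -0.2237, 0.1677]
ee_rot: [-180.0, -0.0, 102.4]
contact_force: [-0.2, -0.0, -1.9]
gripper_width: 0.0515
grasp_force: 52.7
```

Run:
```python
from h import *
s=sensors.observe();t=s['tcp_pos'];print(t,s['gripper_width'],tool([.5898,-.2312,.165],102.4))
p,d,w=grab('scene')
k=(np.hypot(w[...,0]-t[0],w[...,1]-t[1])<.035)&(abs(w[...,2]-t[2])<.03)&(p.min(2)>120);P=w[k];print(len(P),np.percentile(P[:,2]-t[2],[5,50,95]).round(4))
```

```text
[ 0.42781349 -0.22372512  0.16770376] 0.05153545645086612 (array([-4.21, 15.66,  0.27]), np.float64(0.006166541459407426))
63 [0.0026 0.0079 0.0099]
```

Call:
play_rows --targets '[{"dx": -1.5, "dy": 5, "dz": 0, "roll": 0}, {"dx": -3, "dy": 10, "dz": 0, "roll": 0}, {"dx": -4.1, "dy": 14, "dz": 0, "roll": 0}, {"dx": -4.1, "dy": 15.6, "dz": 0, "roll": 0}, {"dx": -4.1, "dy": 15.6, "dz": 1.5, "roll": 0}, {"dx": -4.1, "dy": 15.6, "dz": 2.8, "roll": 0}, {"dx": -4.1, "dy": 15.6, "dz": 2.8, "roll": 0}, {"dx": -4.1, "dy": 15.6, "dz": 2.8, "roll": 0}]'

```text
time: 39.3
tcp_pos: [0.5887, -0.2307, 0.1404]
ee_rot: [-180.0, 0.0, 102.4]
contact_force: [-0.5, -0.1, -0.7]
gripper_width: 0.0513
grasp_force: 52.7
```

Run:
```python
from h import *
s=sensors.observe();print(s['tcp_pos'],s['contact_force'].round(1),tool([.5898,-.2312,.0865],102.4))
```

```text
[ 0.58873009 -0.23071145  0.1403774 ] [-0.5 -0.1 -0.7] (array([-0.07,  0.09,  5.39]), np.float64(-0.02768373122040657))
```

Call:
play_rows --targets '[{"dx": -0.05, "dy": 0.07, "dz": 1, "roll": 0}, {"dx": -0.05, "dy": 0.07, "dz": 2, "roll": 0}, {"dx": -0.05, "dy": 0.07, "dz": 2.6, "roll": 0}, {"dx": -0.05, "dy": 0.07, "dz": 3.2, "roll": 0}, {"dx": -0.05, "dy": 0.07, "dz": 3.2, "roll": 0}]'

```text
time: 39.92
tcp_pos: [0.5898, -0.2306, 0.1075]
ee_rot: [-179.9, -0.1, 102.4]
contact_force: [0.2, -0.4, -0.9]
gripper_width: 0.0516
grasp_force: 52.7
```

Call:
play_rows --targets '[{"dx": 0, "dy": 0, "dz": 0.8, "roll": 0}, {"dx": 0, "dy": 0, "dz": 1.5, "roll": 0}, {"dx": 0, "dy": 0, "dz": 2.15, "roll": 0}, {"dx": 0, "dy": 0, "dz": 2.15, "roll": 0}]'

```text
time: 40.42
tcp_pos: [0.5896, -0.2306, 0.0857]
ee_rot: [-179.9, -0.1, 102.4]
contact_force: [0.0, -0.5, 0.1]
gripper_width: 0.0512
grasp_force: 52.7
```

Call:
play_rows --targets '[{"dx": 0, "dy": 0, "dz": 0, "roll": 0}, {"dx": 0, "dy": 0, "dz": 0, "roll": 0}, {"dx": 0, "dy": 0, "dz": 0, "roll": 0}, {"dx": 0, "dy": 0, "dz": 0, "roll": 0}]' --claw 0

```text
time: 40.92
tcp_pos: [0.5903, -0.231, 0.0871]
ee_rot: [180.0, 0.0, 102.4]
contact_force: [0.4, 0.1, 0.7]
gripper_width: 0.0854
grasp_force: 0.0
```

Call:
play_rows --targets '[{"dx": 0, "dy": 0, "dz": -4, "roll": 0}, {"dx": 0, "dy": 0, "dz": -9, "roll": 0}, {"dx": 0, "dy": 0, "dz": -11, "roll": 0}, {"dx": -1.5, "dy": -6, "dz": -12, "roll": 0}, {"dx": -3, "dy": -12.2, "dz": -12, "roll": 0}, {"dx": -3, "dy": -12.2, "dz": -12, "roll": 0}, {"dx": -3, "dy": -12.2, "dz": -12, "roll": 0}, {"dx": -3, "dy": -12.2, "dz": -12, "roll": 0}]'

```text
time: 41.92
tcp_pos: [0.4782, -0.2859, 0.2065]
ee_rot: [-180.0, -0.0, 102.5]
contact_force: [0.2, 0.1, 0.2]
gripper_width: 0.0853
grasp_force: 0.0
```

```bash
python3 look.py
```

```text
41.925 [ 0.4782 -0.2859  0.2065]
r50 [ 0.4386 -0.1369] [ 0.4346 -0.1356] 229
r50 [ 0.4205 -0.1349] [ 0.4278 -0.1354] 158
r56 [ 0.4285 -0.2244] [ 0.4304 -0.2281] 36
col [0.4209 0.3589] [0.4219 0.3603] 221
stack r 0.012 0.022 [0.088 0.091 0.093 0.094] 153
stack r 0.0235 0.0265 [0.087 0.091 0.093 0.094] 72
stack r 0.029 0.033 [0.039 0.081 0.085 0.086] 164
stack r 0.012 0.022 [0.091 0.092 0.094 0.105] 67
stack r 0.0235 0.0265 [0.084 0.092 0.093 0.093] 26
stack r 0.029 0.033 [0.043 0.062 0.078 0.086] 230
```

Ring 56 is on, with its top at 92 mm. Next is ring 50.

Call:
play_rows --targets '[{"dx": 6, "dy": -0.4, "dz": 2, "roll": 0}, {"dx": 12, "dy": -0.8, "dz": 4, "roll": 0}, {"dx": 15.7, "dy": -1.1, "dz": 8, "roll": 0}, {"dx": 15.7, "dy": -1.1, "dz": 13, "roll": 0}, {"dx": 15.7, "dy": -1.1, "dz": 17.6, "roll": 0}, {"dx": 15.7, "dy": -1.1, "dz": 17.6, "roll": 0}, {"dx": 15.7, "dy": -1.1, "dz": 17.6, "roll": 0}, {"dx": 15.7, "dy": -1.1, "dz": 17.6, "roll": 0}]' --claw 45

```text
time: 43.02
tcp_pos: [0.4351, -0.1364, 0.0335]
ee_rot: [179.8, 0.2, 102.4]
contact_force: [-0.4, -0.3, 0.8]
gripper_width: 0.0704
grasp_force: 0.0
```

Call:
play_rows --targets '[{"dx": 0, "dy": 0, "dz": 0, "roll": 0}, {"dx": 0, "dy": 0, "dz": 0, "roll": 0}]'

```text
time: 43.28
tcp_pos: [0.4336, -0.1358, 0.0317]
ee_rot: [179.9, 0.1, 102.4]
contact_force: [-0.5, -1.0, -0.4]
gripper_width: 0.0702
grasp_force: 0.0
```

Run:
```python
from h import *
s=sensors.observe();print(s['tcp_pos'],s['gripper_width'],tool([.433,-.1355,-.0005],102.4))
```

```text
[ 0.43355223 -0.13579746  0.03174939] 0.07016400965311134 (array([ 0.04, -0.05,  3.22]), np.float64(-0.0043120816744846024))
```

Call:
play_rows --targets '[{"dx": 0, "dy": 0, "dz": 1.5, "roll": 0}, {"dx": 0, "dy": 0, "dz": 3.1, "roll": 0}, {"dx": 0, "dy": 0, "dz": 3.1, "roll": 0}, {"dx": 0, "dy": 0, "dz": 3.1, "roll": 0}, {"dx": 0, "dy": 0, "dz": 3.1, "roll": 0}]'

```text
time: 43.9
tcp_pos: [0.4334, -0.1356, 0.0002]
ee_rot: [180.0, 0.0, 102.4]
contact_force: [-0.3, -0.2, 0.3]
gripper_width: 0.0705
grasp_force: 0.0
```

Call:
play_rows --targets '[{"dx": 0, "dy": 0, "dz": 0, "roll": 0}, {"dx": 0, "dy": 0, "dz": 0, "roll": 0}, {"dx": 0, "dy": 0, "dz": 0, "roll": 0}, {"dx": 0, "dy": 0, "dz": 0, "roll": 0}, {"dx": 0, "dy": 0, "dz": 0, "roll": 0}, {"dx": 0, "dy": 0, "dz": 0, "roll": 0}]' --claw 160 --newtons 50

```text
time: 44.65
tcp_pos: [0.4335, -0.1357, 0.001]
ee_rot: [180.0, 0.0, 102.4]
contact_force: [-2.8, 1.5, 7.1]
gripper_width: 0.0455
grasp_force: 50.1
```

Call:
play_rows --targets '[{"dx": 0, "dy": 0, "dz": -5, "roll": 0}, {"dx": 0, "dy": 0, "dz": -11, "roll": 0}, {"dx": 0, "dy": 0, "dz": -17, "roll": 0}, {"dx": 0, "dy": 0, "dz": -17, "roll": 0}, {"dx": 0, "dy": 0, "dz": -17, "roll": 0}]'

```text
time: 45.28
tcp_pos: [0.4326, -0.1353, 0.1693]
ee_rot: [-180.0, -0.0, 102.4]
contact_force: [-0.2, -0.4, -0.9]
gripper_width: 0.0452
grasp_force: 51.3
```

Run:
```python
from h import *
s=sensors.observe();t=s['tcp_pos'];print(t,s['gripper_width'],tool([.5898,-.2312,.165],102.4))
p,d,w=grab('scene')
k=(np.hypot(w[...,0]-t[0],w[...,1]-t[1])<.035)&(abs(w[...,2]-t[2])<.03)&(p.min(2)>120);P=w[k];print(len(P),np.percentile(P[:,2]-t[2],[5,50,95]).round(4))
```

```text
[ 0.43262278 -0.13526387  0.16929886] 0.045221700335915244 (array([-12.75,  13.29,   0.43]), np.float64(0.003767136751278599))
40 [-0.0008  0.0064  0.0083]
```

Call:
play_rows --targets '[{"dx": -6, "dy": -0.5, "dz": 0, "roll": 0}, {"dx": -10, "dy": 2, "dz": 0, "roll": 0}, {"dx": -12, "dy": 6.5, "dz": 0, "roll": 0}, {"dx": -12.7, "dy": 11, "dz": 0, "roll": 0}, {"dx": -12.7, "dy": 13.25, "dz": 0, "roll": 0}, {"dx": -12.7, "dy": 13.25, "dz": 1.5, "roll": 0}, {"dx": -12.7, "dy": 13.25, "dz": 3, "roll": 0}, {"dx": -12.7, "dy": 13.25, "dz": 3, "roll": 0}]'

```text
time: 46.32
tcp_pos: [0.5869, -0.2302, 0.136]
ee_rot: [-179.7, -0.2, 102.4]
contact_force: [-0.0, 0.5, -0.3]
gripper_width: 0.0452
grasp_force: 51.4
```

Call:
play_rows --targets '[{"dx": 0, "dy": 0, "dz": 0, "roll": 0}, {"dx": 0, "dy": 0, "dz": 0, "roll": 0}]'

```text
time: 46.58
tcp_pos: [0.5898, -0.2314, 0.1408]
ee_rot: [179.9, 0.1, 102.4]
contact_force: [0.7, -0.7, -0.2]
gripper_width: 0.0454
grasp_force: 51.4
```

Run:
```python
from h import *
s=sensors.observe();print(s['tcp_pos'],s['contact_force'].round(1),tool([.5898,-.2312,.0945],102.4))
```

```text
[ 0.5897906  -0.23140235  0.1407949 ] [ 0.7 -0.7 -0.2] (array([0.02, 0.01, 4.63]), np.float64(-0.01892904803999329))
```

Call:
play_rows --targets '[{"dx": 0, "dy": 0, "dz": 1, "roll": 0}, {"dx": 0, "dy": 0, "dz": 1.9, "roll": 0}, {"dx": 0, "dy": 0, "dz": 2.6, "roll": 0}, {"dx": 0, "dy": 0, "dz": 3.2, "roll": 0}, {"dx": 0, "dy": 0, "dz": 3.2, "roll": 0}]'

```text
time: 47.2
tcp_pos: [0.5892, -0.2313, 0.1069]
ee_rot: [-179.9, 0.0, 102.4]
contact_force: [-1.0, -2.7, -2.1]
gripper_width: 0.0454
grasp_force: 51.3
```

Call:
play_rows --targets '[{"dx": 0, "dy": 0, "dz": 0.7, "roll": 0}, {"dx": 0, "dy": 0, "dz": 1.4, "roll": 0}, {"dx": 0, "dy": 0, "dz": 1.4, "roll": 0}, {"dx": 0, "dy": 0, "dz": 1.4, "roll": 0}]'

```text
time: 47.7
tcp_pos: [0.5896, -0.2313, 0.0934]
ee_rot: [-180.0, 0.0, 102.4]
contact_force: [0.9, -4.4, -1.7]
gripper_width: 0.0454
grasp_force: 51.4
```

Call:
play_rows --targets '[{"dx": 0, "dy": 0, "dz": 0, "roll": 0}, {"dx": 0, "dy": 0, "dz": 0, "roll": 0}, {"dx": 0, "dy": 0, "dz": 0, "roll": 0}, {"dx": 0, "dy": 0, "dz": 0, "roll": 0}]' --claw 0

```text
time: 48.2
tcp_pos: [0.5897, -0.2307, 0.0939]
ee_rot: [180.0, -0.0, 102.4]
contact_force: [0.7, 0.0, -0.0]
gripper_width: 0.0857
grasp_force: 0.0
```

Call:
play_rows --targets '[{"dx": 0, "dy": 0, "dz": -4, "roll": 0}, {"dx": 0, "dy": 0, "dz": -9, "roll": 0}, {"dx": 0, "dy": 0, "dz": -11, "roll": 0}, {"dx": -1.5, "dy": -6, "dz": -11, "roll": 0}, {"dx": -3, "dy": -12.2, "dz": -11, "roll": 0}, {"dx": -3, "dy": -12.2, "dz": -11, "roll": 0}, {"dx": -3, "dy": -12.2, "dz": -11, "roll": 0}, {"dx": -3, "dy": -12.2, "dz": -11, "roll": 0}]'

```text
time: 49.2
tcp_pos: [0.4778, -0.286, 0.2036]
ee_rot: [180.0, -0.0, 102.5]
contact_force: [0.5, 0.1, -0.6]
gripper_width: 0.0853
grasp_force: 0.0
```

```bash
python3 look.py; python3 -c "
from h import *
print(sensors.observe()['q'].round(1),tool([.4213,.3602,.2],102.4))"
```

```text
49.2 [ 0.4778 -0.286   0.2036]
r50 [ 0.4273 -0.1412] [ 0.4272 -0.1465] 32
r56 [ 0.4322 -0.2296] [ 0.4266 -0.2235] 37
col [0.4262 0.3633] [0.4221 0.3606] 219
stack r 0.012 0.022 [0.096 0.099 0.101 0.102] 161
stack r 0.0235 0.0265 [0.086 0.095 0.098 0.1  ] 81
stack r 0.029 0.033 [0.041 0.08  0.084 0.086] 158
stack r 0.012 0.022 [0.098 0.1   0.101 0.106] 62
stack r 0.0235 0.0265 [0.087 0.095 0.098 0.1  ] 55
stack r 0.029 0.033 [0.041 0.063 0.077 0.085] 229
[-38.6  -5.2 103.2   0.   82.  -51.1] (array([64.31,  8.46,  0.37]), np.float64(0.08981392580935221))
```

Ring 50 is on, with its top at 100 mm. Last is the collar.

Call:
play_rows --targets '[{"dx": 5.5, "dy": 0.7, "dz": 0, "roll": 0}, {"dx": 11, "dy": 1.4, "dz": 0, "roll": 0}, {"dx": 16.5, "dy": 2.1, "dz": 0, "roll": 0}, {"dx": 22, "dy": 2.8, "dz": 0, "roll": 0}, {"dx": 27.5, "dy": 3.5, "dz": 0, "roll": 0}, {"dx": 33, "dy": 4.2, "dz": 0, "roll": 0}, {"dx": 38.5, "dy": 4.9, "dz": 0, "roll": 0}, {"dx": 44, "dy": 5.6, "dz": 0, "roll": 0}]' --claw 45

```text
time: 50.3
tcp_pos: [0.4369, 0.1577, 0.2042]
ee_rot: [179.9, 0.0, 102.5]
contact_force: [0.4, 0.9, 0.7]
gripper_width: 0.0704
grasp_force: 0.0
```

Call:
play_rows --targets '[{"dx": 5.5, "dy": 0.7, "dz": 2, "roll": 0}, {"dx": 11, "dy": 1.4, "dz": 4, "roll": 0}, {"dx": 16.5, "dy": 2.1, "dz": 6, "roll": 0}, {"dx": 20.5, "dy": 2.8, "dz": 10, "roll": 0}, {"dx": 20.5, "dy": 2.8, "dz": 15, "roll": 0}, {"dx": 20.5, "dy": 2.8, "dz": 15.5, "roll": 0}, {"dx": 20.5, "dy": 2.8, "dz": 15.5, "roll": 0}, {"dx": 20.5, "dy": 2.8, "dz": 15.5, "roll": 0}]'

```text
time: 51.3
tcp_pos: [0.4223, 0.3623, 0.0516]
ee_rot: [179.7, -0.1, 102.4]
contact_force: [0.3, 0.0, -0.1]
gripper_width: 0.0704
grasp_force: 0.0
```

Run:
```python
from h import *
s=sensors.observe();print(s['tcp_pos'],s['gripper_width'],tool([.4215,.361,.004],102.4))
```

```text
[0.42229532 0.36229122 0.05163421] 0.07036729565085922 (array([-0.11, -0.11,  4.76]), np.float64(-0.030223211401832373))
```

Call:
play_rows --targets '[{"dx": -0.05, "dy": 0, "dz": 2, "roll": 10}, {"dx": -0.05, "dy": 0, "dz": 2, "roll": 20}, {"dx": -0.05, "dy": 0, "dz": 2, "roll": 30}, {"dx": -0.05, "dy": 0, "dz": 2, "roll": 40}, {"dx": -0.05, "dy": 0, "dz": 2, "roll": 50}, {"dx": -0.05, "dy": 0, "dz": 2, "roll": 60}, {"dx": -0.05, "dy": 0, "dz": 2, "roll": 70}, {"dx": -0.05, "dy": 0, "dz": 2, "roll": 80}]'

```text
time: 52.3
tcp_pos: [0.4223, 0.3616, 0.0315]
ee_rot: [-179.9, -0.3, 22.0]
contact_force: [0.4, 0.4, -0.2]
gripper_width: 0.0702
grasp_force: 0.0
```

Call:
play_rows --targets '[{"dx": 0, "dy": 0, "dz": 0, "roll": 10}, {"dx": 0, "dy": 0, "dz": 1.2, "roll": 10}, {"dx": 0, "dy": 0, "dz": 2.4, "roll": 10}, {"dx": 0, "dy": 0, "dz": 2.4, "roll": 10}, {"dx": 0, "dy": 0, "dz": 2.4, "roll": 10}]'

```text
time: 52.92
tcp_pos: [0.4205, 0.3609, 0.0046]
ee_rot: [180.0, 0.0, 12.4]
contact_force: [0.6, -0.0, 0.8]
gripper_width: 0.0702
grasp_force: 0.0
```

Call:
play_rows --targets '[{"dx": 0, "dy": 0, "dz": 0, "roll": 0}, {"dx": 0, "dy": 0, "dz": 0, "roll": 0}, {"dx": 0, "dy": 0, "dz": 0, "roll": 0}, {"dx": 0, "dy": 0, "dz": 0, "roll": 0}, {"dx": 0, "dy": 0, "dz": 0, "roll": 0}, {"dx": 0, "dy": 0, "dz": 0, "roll": 0}]' --claw 170 --newtons 25

```text
time: 53.68
tcp_pos: [0.4209, 0.3614, 0.0055]
ee_rot: [-180.0, -0.1, 12.4]
contact_force: [-2.2, 0.5, 5.6]
gripper_width: 0.0439
grasp_force: 25.6
```

Call:
play_rows --targets '[{"dx": 0, "dy": 0, "dz": 0, "roll": 0}, {"dx": 0, "dy": 0, "dz": 0, "roll": 0}, {"dx": 0, "dy": 0, "dz": 0, "roll": 0}, {"dx": 0, "dy": 0, "dz": 0, "roll": -10}, {"dx": 0, "dy": 0, "dz": 0, "roll": -20}, {"dx": 0, "dy": 0, "dz": 0, "roll": -30}, {"dx": 0, "dy": 0, "dz": 0, "roll": -40}, {"dx": 0, "dy": 0, "dz": 0, "roll": -50}]' --claw 45

```text
time: 54.68
tcp_pos: [0.4204, 0.3609, 0.0045]
ee_rot: [-180.0, 0.0, 62.7]
contact_force: [-0.2, -0.4, 0.0]
gripper_width: 0.0702
grasp_force: 0.0
```

Call:
play_rows --targets '[{"dx": 0, "dy": 0, "dz": 0, "roll": -10}, {"dx": 0, "dy": 0, "dz": 0, "roll": -20}, {"dx": 0, "dy": 0, "dz": 0, "roll": -30}, {"dx": 0, "dy": 0, "dz": 0, "roll": -40}, {"dx": 0, "dy": 0, "dz": 0, "roll": -40}, {"dx": 0, "dy": 0, "dz": 0, "roll": -40}]'

```text
time: 55.42
tcp_pos: [0.4205, 0.3609, 0.0047]
ee_rot: [-180.0, 0.0, 102.3]
contact_force: [0.3, -0.4, -0.5]
gripper_width: 0.0699
grasp_force: 0.0
```

Call:
play_rows --targets '[{"dx": 0, "dy": 0, "dz": 0, "roll": 0}, {"dx": 0, "dy": 0, "dz": 0, "roll": 0}, {"dx": 0, "dy": 0, "dz": 0, "roll": 0}, {"dx": 0, "dy": 0, "dz": 0, "roll": 0}, {"dx": 0, "dy": 0, "dz": 0, "roll": 0}, {"dx": 0, "dy": 0, "dz": 0, "roll": 0}]' --claw 170 --newtons 50

```text
time: 56.18
tcp_pos: [0.4209, 0.3612, 0.0052]
ee_rot: [180.0, -0.0, 102.4]
contact_force: [-0.7, 0.4, 4.3]
gripper_width: 0.0422
grasp_force: 51.4
```

Call:
play_rows --targets '[{"dx": 0, "dy": 0, "dz": -5, "roll": 0}, {"dx": 0, "dy": 0, "dz": -11, "roll": 0}, {"dx": 0, "dy": 0, "dz": -17, "roll": 0}, {"dx": 0, "dy": 0, "dz": -17, "roll": 0}, {"dx": 0, "dy": 0, "dz": -17, "roll": 0}, {"dx": 0, "dy": 0, "dz": -17, "roll": 0}]'

```text
time: 56.92
tcp_pos: [0.419, 0.36, 0.1715]
ee_rot: [-179.7, 0.1, 102.4]
contact_force: [-0.1, 0.8, -2.0]
gripper_width: 0.0423
grasp_force: 51.8
```

Run:
```python
from h import *
s=sensors.observe();print(s['tcp_pos'],s['ee_rot'],s['gripper_width'],tool([.5898,-.2312,.173],102.4))
```

```text
[0.41902231 0.35999023 0.17154112] [-1.79703440e+02  1.12664661e-01  1.02402537e+02] 0.0423248440358575 (array([-61.41,   3.98,  -0.15]), np.float64(0.0025374706134329017))
```

Call:
play_rows --targets '[{"dx": -5.7, "dy": -1.1, "dz": 0, "roll": 0}, {"dx": -11.4, "dy": -2.1, "dz": 0, "roll": 0}, {"dx": -17.2, "dy": -3.2, "dz": 0, "roll": 0}, {"dx": -22.9, "dy": -4.2, "dz": 0, "roll": 0}, {"dx": -28.6, "dy": -5.3, "dz": 0, "roll": 0}, {"dx": -34.3, "dy": -6.4, "dz": 0, "roll": 0}, {"dx": -40, "dy": -7.4, "dz": 0, "roll": 0}, {"dx": -45.8, "dy": -8.5, "dz": 0, "roll": 0}]'

```text
time: 57.92
tcp_pos: [0.4346, -0.106, 0.1727]
ee_rot: [-179.9, -0.1, 102.4]
contact_force: [1.5, -0.3, -1.9]
gripper_width: 0.042
grasp_force: 51.7
```

Call:
play_rows --targets '[{"dx": -5.7, "dy": -1.1, "dz": 0, "roll": 0}, {"dx": -11.4, "dy": -1.5, "dz": 0, "roll": 0}, {"dx": -14, "dy": 2.5, "dz": 0, "roll": 0}, {"dx": -15.2, "dy": 7, "dz": 0, "roll": 0}, {"dx": -15.7, "dy": 11, "dz": 0, "roll": 0}, {"dx": -15.7, "dy": 12.3, "dz": 0, "roll": 0}, {"dx": -15.7, "dy": 12.3, "dz": 2.2, "roll": 0}, {"dx": -15.7, "dy": 12.3, "dz": 2.2, "roll": 0}]'

```text
time: 58.92
tcp_pos: [0.5865, -0.2303, 0.1481]
ee_rot: [-179.6, -0.3, 102.4]
contact_force: [-0.8, 1.0, -2.2]
gripper_width: 0.0427
grasp_force: 51.8
```

Call:
play_rows --targets '[{"dx": 0, "dy": 0, "dz": 0, "roll": 0}, {"dx": 0, "dy": 0, "dz": 0, "roll": 0}, {"dx": 0, "dy": 0, "dz": 0, "roll": 0}]'

```text
time: 59.3
tcp_pos: [0.5898, -0.2318, 0.1537]
ee_rot: [179.9, 0.1, 102.4]
contact_force: [0.5, 0.2, -1.0]
gripper_width: 0.0424
grasp_force: 51.8
```

Run:
```python
from h import *
s=sensors.observe();print(s['tcp_pos'],s['contact_force'].round(1),s['gripper_width'],tool([.5898,-.2312,.106],102.4))
```

```text
[ 0.58983796 -0.23180092  0.15367711] [ 0.5  0.2 -1. ] 0.042387786750357585 (array([0.06, 0.01, 4.77]), np.float64(-0.010885904314392292))
```

Call:
play_rows --targets '[{"dx": 0.05, "dy": 0, "dz": 1.5, "roll": 0}, {"dx": 0.05, "dy": 0, "dz": 2.5, "roll": 0}, {"dx": 0.05, "dy": 0, "dz": 3.2, "roll": 0}, {"dx": 0.05, "dy": 0, "dz": 3.8, "roll": 0}, {"dx": 0.05, "dy": 0, "dz": 3.8, "roll": 0}]'

```text
time: 59.92
tcp_pos: [0.5893, -0.2308, 0.114]
ee_rot: [-179.9, -0.0, 102.4]
contact_force: [0.1, -0.4, -1.3]
gripper_width: 0.0424
grasp_force: 51.9
```

Call:
play_rows --targets '[{"dx": 0, "dy": 0, "dz": 0.4, "roll": 0}, {"dx": 0, "dy": 0, "dz": 0.85, "roll": 0}, {"dx": 0, "dy": 0, "dz": 0.85, "roll": 0}, {"dx": 0, "dy": 0, "dz": 0.85, "roll": 0}]'

```text
time: 60.42
tcp_pos: [0.5897, -0.231, 0.1064]
ee_rot: [180.0, 0.0, 102.4]
contact_force: [-0.4, -0.5, -1.5]
gripper_width: 0.0421
grasp_force: 51.9
```

Call:
play_rows --targets '[{"dx": 0, "dy": 0, "dz": 0, "roll": 0}, {"dx": 0, "dy": 0, "dz": 0, "roll": 0}, {"dx": 0, "dy": 0, "dz": 0, "roll": 0}, {"dx": 0, "dy": 0, "dz": 0, "roll": 0}]' --claw 0

```text
time: 60.92
tcp_pos: [0.5897, -0.231, 0.1065]
ee_rot: [180.0, 0.0, 102.4]
contact_force: [0.1, 0.3, -1.1]
gripper_width: 0.0856
grasp_force: 0.0
```

Call:
play_rows --targets '[{"dx": 0, "dy": 0, "dz": -4, "roll": 0}, {"dx": 0, "dy": 0, "dz": -9, "roll": 0}, {"dx": 0, "dy": 0, "dz": -10, "roll": 0}, {"dx": -1.5, "dy": -6, "dz": -10, "roll": 0}, {"dx": -3, "dy": -12.2, "dz": -10, "roll": 0}, {"dx": -3, "dy": -12.2, "dz": -10, "roll": 0}, {"dx": -3, "dy": -12.2, "dz": -10, "roll": 0}, {"dx": -3, "dy": -12.2, "dz": -10, "roll": 0}]'

```text
time: 61.92
tcp_pos: [0.4778, -0.286, 0.2061]
ee_rot: [180.0, -0.0, 102.5]
contact_force: [-0.1, 0.4, -0.4]
gripper_width: 0.0855
grasp_force: 0.0
```

```bash
python3 look.py
python3 - <<'E'
from h import *
w=np.load('top0.npy');p,d,v=grab('top')
for nm,(x,y) in dict(puck=(.546,.0115),bottle=(.546,-.086),vial=(.516,.318)).items():
    for W in(w,v):
        k=(W[...,2]>.006)&(W[...,2]<.08)&(np.hypot(W[...,0]-x,W[...,1]-y)<.02);print(nm,W[k].mean(0).round(3),k.sum())
k=(np.hypot(v[...,0]-.59,v[...,1]+.2315)<.024)&(v[...,2]>.11);P=v[k];print('collar top',P.mean(0).round(4),np.percentile(P[:,2],[10,50,90]),k.sum())
E
```

```text
61.925 [ 0.4778 -0.286   0.2061]
r50 [ 0.4356 -0.1368] [ 0.4314 -0.1411] 34
r56 [ 0.4333 -0.2296] [ 0.439  -0.2271] 35
stack r 0.012 0.022 [0.109 0.119 0.12  0.122] 203
stack r 0.0235 0.0265 [0.084 0.094 0.101 0.116] 71
stack r 0.029 0.033 [0.04  0.079 0.084 0.086] 152
stack r 0.012 0.022 [0.104 0.119 0.12  0.121] 78
stack r 0.0235 0.0265 [0.091 0.105 0.112 0.117] 106
stack r 0.029 0.033 [0.043 0.066 0.08  0.086] 246
puck [0.544 0.011 0.013] 138
puck [0.544 0.011 0.013] 136
bottle [ 0.544 -0.083  0.049] 135
bottle [ 0.544 -0.083  0.05 ] 133
vial [0.514 0.315 0.041] 94
vial [0.514 0.315 0.042] 92
collar top [ 0.5901 -0.2322  0.1184] [0.11499848 0.11857896 0.12152018] 254
```

Every height matches: the collar top is at about 120 mm, and the bottle, vial and puck haven't moved. Handing in.

```bash
python3 -c "
from station import close_job
print(close_job())"
```

```text
the job is handed in; nothing more can be done
None
```

The spindle is assembled and the job handed in: key home, pulley on the shoulder, then rings 68, 56 and 50 (the only ones there) and the collar on top. Layer heights measured within about 1 mm of target, and the bottle, vial and puck had not moved. By my measurements the wrist should have touched the microscope while lowering at the stand, but no contact force showed.

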